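# Pin the forming wheel into the bench rod bender

## Task

Fit the brass forming wheel into the bench bender: slide it between the two ears of the head until you feel the stop screw, so that its bore is roughly under theirs, and let go of it. Then feel the red-handled pin gently down through the upper ear, the wheel and the lower ear, push it home until its collar sits flat on the upper ear, and let go. Never force the pin or the wheel, and leave the other tools where they are.

Things in the scene. Friction and masses are not known exactly. Their poses are not given: they have to be found in the camera images.
- bender: bench bender, green, fixed: origin on the bench in its foot plate (190 x 110 mm, 10 mm high); z up, x from the open mouth of the head to its back. The head is clamped on fore-and-aft slots: it stands anywhere up to 14 mm forward or back (x) of its middle place, and is not measured; y is always 0. Behind the head a parked lever, its roller 62 mm high
- head_middle (a point): point in the air, fixed to the foot, axes as the bender: where the centre of the upper ear's bore, at its top face 91 mm above the bench, would be with the head at its middle place. The head has two level ears, 36 mm wide (y), reaching 20 mm in front of their 13.2 mm bores; upper ear 81 to 91 mm, lower ear 42 to 54 mm above the bench; the 27 mm slot between them is open at the front and sides
- slot_middle (a point): point fixed to the foot, axes as the bender: centre of a wheel lying on the lower ear in line with the bores of a head at its middle place, 66 mm above the bench. A brass stop screw on the head ends the slot 28 to 32 mm (varies) behind the bores: a wheel that bears on it is 0 to 4 mm too far back. Only the pin's nose brings it truly in line
- wheel_center (a point): brass forming wheel, a grooved roller lying flat on the bench: 56 mm diameter, 24 mm high, about 0.4 kg, with an upright through bore of 15 mm; this point is its centre, half-way up. It slides freely on the lower ear
- pin_grip (a point): drop pin with red grip, 0.14 kg, upright in the pin block: centre of the round grip, 16 mm diameter, 40 mm long, 89 mm above the bench at the start; z up along the pin. Below the grip: collar 26 mm diameter, 5 mm thick, then a shank 12 mm diameter, 58 mm long, whose last 3 mm taper to a flat nose of 10 mm diameter
- pin_collar (a point): centre of the underside of the red pin's collar, 25 mm below the grip's centre; this face has to sit on the upper ear. A spring ball in the lower ear rubs on the pin, so it does not fall home: the last 15 mm need a steady push, under 15 N
- pin_tip (a point): middle of the red pin's nose, 83 mm below the grip's centre
- pin_block: oak block for two pins, fixed: 56 mm (x) by 150 mm (y), 64 mm high, origin under its centre; two holes of 16 mm at y = +42 and -42 mm. The pins hang in them by their collars; which pin is in which hole varies
- stop_pin_grip (a point): leave alone: shorter pin with black grip in the pin block, centre of its grip, 16 mm diameter, 40 mm long
- small_wheel_center (a point): leave alone: dark steel wheel lying on the bench, 44 mm diameter, 20 mm high; this point is its centre
- copper_bowl: leave alone: small copper bowl on the bench, 124 mm across the rim, 45 mm high, origin under its centre
- hammer: leave alone: hammer lying on the bench, 270 mm long along its x, head towards +x, origin under its middle, 26 mm high
Mind the look-alikes: they are no part of the job. Of the things that look like the part that bears wheel_center, take the one that is farthest to the robot's right at the start.

How it is judged:
By the outcome, as a careful person would: the job done as asked, in the order asked, and still so for the second after the job is handed in, with the robot touching nothing.
It also fails if it takes over 72 s, if anything falls off the work surface, if the arm or the gripper's body presses on something with over 40 N, if the wrist force passes 120 N, or if a joint passes its speed limit or range.

## Robot

A 6-joint arm with a two-finger parallel gripper is mounted at the origin on the work surface. World frame = base frame: x ahead of the robot, y to its left, z up, the work surface at z = 0. Lengths are in m, angles in degrees, forces in N, time in s.
With the tool pointing down it reaches from about 0.4 to 0.825 m from the base axis. Payload 7 kg.
Tool frame: the origin (TCP) lies at the very end of the fingers, on their centre line; the grasp point (between the pads) lies 19 mm behind it (r.hold_point_z is the distance from the TCP to the grasp point, in m); z points along the fingers, y is the direction in which the jaws open and shut (so a half turn about z gives the same grasp; the last joint's range is limited). The gripper opens to 88 mm and grips with 3 to 60 N. Pads are 19 mm wide; open, the fingers measure 130 mm over their backs; the gripper's body (78 mm by 193 mm) begins 47 mm behind the grasp point.
Start: joints at [-60.671, 20.546, 0.682, 0, -70.136, -16.507], TCP at [0.15, -0.658, 0.227] pointing down, gripper open.
Joint ranges: [-176.03, 176.03], [-82.01, 121.73], [-58.28, 71.71], [-173.87, 95.51], [-174.79, -0.11], [-173.66, 173.66]. Speed limits (degrees/s): [136.94, 136.94, 172.46, 180, 180, 180].

## Interface

Orientations are given as [roll, pitch, yaw] about the fixed x, y, z axes, in that order (R = Rz(yaw) Ry(pitch) Rx(roll)).
In Python, from plant import r gives the robot as it stands. The module is installed in compiled form; this text tells all that it offers.
- The arm moves only by the shell command python3 -m inch 'ROWS' [FORCE]. ROWS is text: rows parted by semicolons, each of 7 numbers parted by spaces: the shift along the tool's x, y, z in m, then the turn, a rotation vector about the tool's x, y, z in rad, then the opening, from 0 (shut) to 1 (fully open). In form: tx ty tz ax ay az jaw; .... A call has 1 to 20 rows; each row shifts and turns the commanded pose from where the row before left it, along the tool's axes as they then stand; what a row does not reach is not made up. A row lasts 1/12 s, in which the tool goes at most 41.7 mm and 7.16 degrees, less where a joint would pass 70% of its speed; a pose out of reach is approached as far as the arm can. A call with a gripper value outside its range is refused whole. The fingers move at their own pace and stop on an object; FORCE is the grip in N (left out, the last holds). Time passes only in rows, so rows that do not move let the fingers close. It gives the time, the measured TCP pose, the force and the opening at its end, in the units of the state.
- r.get_state(): the state, without advancing time (a new reading comes with each control period).
- r.capture(name): name is "side" or "top" or "wrist"; returns the picture (400x640x3 uint8, red, green, blue); there is no depth.
- r.camera_params(name): a dict with "vfov" (degrees; the focal length in pixels is half the picture's height over the tangent of half this angle, whatever the lens; pixels are square), "cx", "cy" (the principal point, pixels), "R" (3x3) and "t" (3): a world point X has camera coordinates R X + t. Camera axes: x right, y down, z forward; pixel columns grow to the right and rows downward; lengths in m; the calibration is good to about 2 mm. A picture is of the moment at which its call begins: read the wrist's pose just before it. camera_params takes no time and is no camera call; for the wrist camera it gives the pose at the moment of the call.
- r.close_job(): hands the job in, once; it reports no verdict.
Trained networks look in the newest picture that a camera, given by its name, has taken for a name from the list of things; names that differ only in an ending like _2 or _b are one class to them, and where a whole thing is asked for, a point or a joint stands for the part that bears it (a point fixed in the world has none). Each returns a list of dicts, best first, with "p" (0 to 1); they miss things now and then, are a little off and sometimes report something else, mostly with a low value. They report only what shows in the picture. A call takes as long as a camera call. They do not tell look-alikes from the thing itself.
- r.recognise(target, camera): "xy" ([column, row] in pixels, amid what is visible of it).
The state is a dict: "time_s": time; "joints": joint angles; "qd": joint speeds; "joint_torque": joint torques, N m; "tcp_pos": TCP position; "eef_rot": TCP orientation; "contact_force": force on the tool from outside, world axes, zero at the start; "moment": the same for the moment, N m; "gripper_width": finger opening in m.
Only numpy, scipy, OpenCV 4.12 (cv2) and the standard library are available. Lean on these libraries where they do the work, as an engineer would, in place of code of your own. Each camera call takes 0.05 s, during which the arm holds its last target.

## Working session

There is one attempt and no reset: what is moved stays moved. The work goes in short steps, Python scripts to look and compute and a shell command to move; the robot and the scene stay as the last step left them, time stands still between calls to the robot, and variables do not carry over. Pictures are saved under pics/ and viewed, and the job is handed in when it is done.

```bash
mkdir -p pics; ls
python3 - <<'E'
from plant import r
import cv2
print(r.get_state(), r.hold_point_z)
for n in ["side","top","wrist"]:
    im=r.capture(n); cv2.imwrite(f"pics/{n}0.png",im[:,:,::-1])
    p=r.camera_params(n); print(n,p["vfov"],p["cx"],p["cy"],p["R"],p["t"])
    if n!="wrist":
        for t in ["bender","wheel_center","pin_grip","stop_pin_grip","pin_block","small_wheel_center","copper_bowl","hammer","pin_collar"]:
            print(t,[(d["xy"],round(d["p"],2)) for d in r.recognise(t,n)][:4])
E
```

```text
pics
{'time_s': 0.0, 'joints': array([-6.06711329e+01,  2.05939050e+01,  6.32998590e-01, -2.01803912e-02,
       -7.01337038e+01, -1.65067240e+01]), 'qd': array([ 0.07389076,  0.07487182, -0.04048477, -0.03548581, -0.02855832,
        0.1202628 ]), 'joint_torque': array([ 7.57156317e-05, -5.82728899e+01,  2.93047071e+01,  6.99722975e+00,
        7.13873509e-03, -1.38826963e-04]), 'tcp_pos': array([ 0.1496664 , -0.65770314,  0.22558871]), 'eef_rot': array([ 1.79903899e+02, -8.69537895e-03, -1.67184723e+02]), 'contact_force': array([ 0.48615458,  0.21483668, -0.66014824]), 'moment': array([-0.00499238,  0.01269666, -0.0400857 ]), 'gripper_width': 0.08781207764904123} 0.0188
side 53.52939565503486 314.8578875794353 199.2236026316357 [[-0.82724044 -0.56157094 -0.01764467]
 [-0.40159765  0.61296597 -0.68043519]
 [ 0.39292821 -0.55579745 -0.73259581]] [0.46781809 0.27695374 0.72671615]
bender [([289.7, 197.6], 0.69)]
wheel_center [([389.4, 196.3], 0.97), ([386.3, 228.1], 0.69), ([349.8, 236.5], 0.59)]
pin_grip [([271.6, 368.1], 0.74), ([287.1, 321.6], 0.58)]
stop_pin_grip [([273.1, 369.9],
[... 468 characters left out ...]
01]
 [ 1.63207556e-01 -1.91979580e-03 -9.86589889e-01]] [-3.30177532e-04  5.59410774e-01  1.09730515e+00]
bender [([330.1, 162.2], 0.64)]
wheel_center [([348.2, 264.1], 0.89), ([320.7, 246.9], 0.75), ([391.2, 248.2], 0.64)]
pin_grip [([167.6, 269.5], 0.62)]
stop_pin_grip []
pin_block [([188.6, 264.4], 0.93)]
small_wheel_center [([461.0, 243.9], 0.71)]
copper_bowl [([438.6, 158.8], 0.59)]
hammer [([184.3, 146.9], 0.81), ([459.6, 242.0], 0.46)]
pin_collar [([166.8, 269.4], 0.58)]
wrist 58.65999820807475 315.86155085388225 191.30740943437274 [[-0.22212058  0.97501827 -0.00135098]
 [ 0.94527161  0.21568318  0.24483127]
 [ 0.23900635  0.05310503 -0.96956476]] [ 0.67614399 -0.03126084  0.38734265]
```

View pics/side0.png

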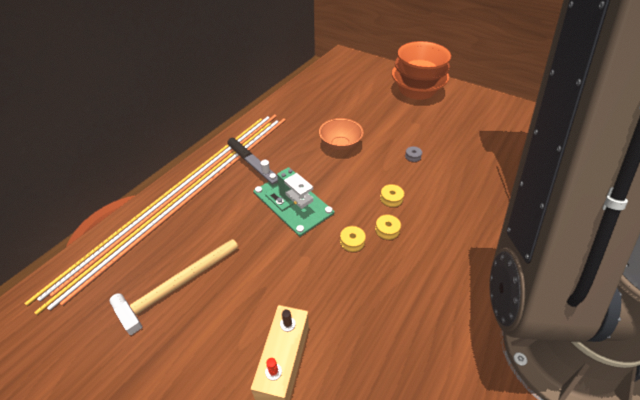

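View pics/top0.png

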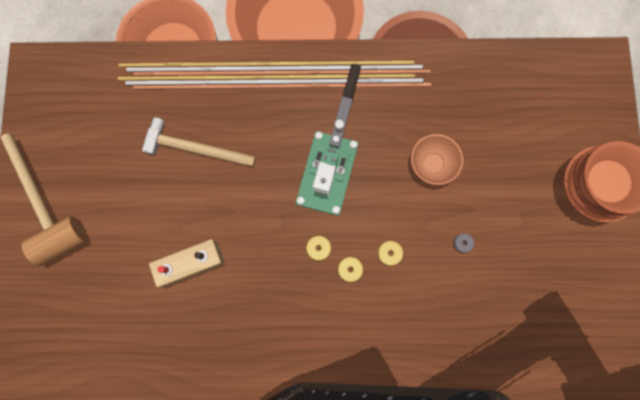

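View pics/wrist0.png

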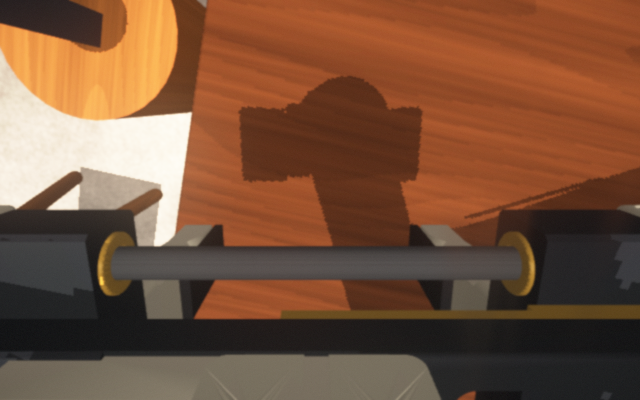

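The wheels show in the top view at (318,247), (350,269) and (391,253). The image's right is −y, so (391,253) is the one farthest right. The red pin is at (164,269), at the far end of the block from the bender. Next I'll zoom in and triangulate.

```bash
cat > h.py <<'E'
import numpy as np, cv2
from plant import r
def K(n,p=None):
    p=p or r.camera_params(n); f=200/np.tan(np.radians(p["vfov"])/2)
    return p,f
def ray(n,xy,p=None):
    p,f=K(n,p); R=np.array(p["R"]);t=np.array(p["t"])
    d=R.T@np.array([(xy[0]-p["cx"])/f,(xy[1]-p["cy"])/f,1.]); return -R.T@t,d
def atz(n,xy,z,p=None):
    c,d=ray(n,xy,p); return c+d*(z-c[2])/d[2]
def proj(n,X,p=None):
    p,f=K(n,p); v=np.array(p["R"])@np.array(X)+np.array(p["t"]); return np.array([p["cx"]+f*v[0]/v[2],p["cy"]+f*v[1]/v[2]])
E
python3 - <<'E'
from h import *
T=cv2.imread("pics/top0.png");S=cv2.imread("pics/side0.png")
cv2.imwrite("pics/t1.png",cv2.resize(T[120:300,290:410],None,fx=4.4,fy=3.3*4/3.3 if 0 else 3.3,interpolation=3) if 0 else cv2.resize(T[120:225,280:380],None,fx=5.6,fy=5.6,interpolation=cv2.INTER_CUBIC))
cv2.imwrite("pics/s1.png",cv2.resize(S[140:250,240:350],None,fx=5.4,fy=5.4,interpolation=cv2.INTER_CUBIC))
def blob(I,lo,hi,x0,x1,y0,y1):
    h=cv2.cvtColor(I,cv2.COLOR_BGR2HSV); m=cv2.inRange(h,lo,hi); k=np.zeros_like(m);k[y0:y1,x0:x1]=m[y0:y1,x0:x1]
    n,l,s,c=cv2.connectedComponentsWithStats(k); return [(s[i].tolist(),c[i].round(1).tolist()) for i in range(1,n) if s[i,4]>20]
for nm,I,y in(("top",T,0),("side",S,0)):
    b=blob(I,(20,110,120),(35,255,255),300,420,170,290); 
    for s,c in b: print(nm,s,c,atz(nm,c,.024 if nm=="top" else .016))
    b=blob(I,(0,200,120),(6,255,255),150,290,200,395)
    for s,c in b: print("red",nm,s,c,atz(nm,c,.095))
    b=blob(I,(60,60,40),(90,255,255),240,370,120,250)
    for s,c in b: print("green",nm,s,c,atz(nm,c,.01))
E
```

```text
top [307, 236, 24, 24, 205] [318.0, 246.0] [0.46215038 0.00759015 0.024     ]
top [378, 241, 25, 24, 352] [390.2, 251.7] [ 0.44707242 -0.1617542   0.024     ]
top [338, 257, 25, 25, 228] [351.2, 270.2] [ 0.40496088 -0.06938284  0.024     ]
green top [299, 134, 57, 80, 2018] [326.7, 174.8] [ 0.63648322 -0.01492537  0.01      ]
side [381, 185, 23, 21, 298] [392.5, 193.5] [ 0.44514406 -0.16554059  0.016     ]
side [376, 215, 25, 19, 334] [388.1, 223.9] [ 0.40981871 -0.07253485  0.016     ]
side [340, 226, 25, 25, 399] [352.4, 237.1] [0.45914291 0.00578121 0.016     ]
side [379, 233, 19, 6, 37] [388.7, 235.7] [ 0.39302235 -0.04254591  0.016     ]
red side [267, 358, 10, 16, 88] [271.9, 366.3] [0.40796618 0.34933248 0.095     ]
green side [254, 168, 80, 68, 1750] [292.8, 205.6] [ 0.63149569 -0.00158278  0.01      ]
```

View pics/t1.png

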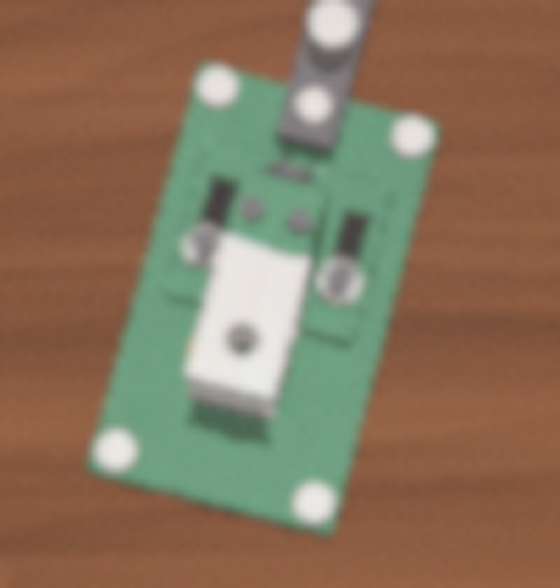

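View pics/s1.png

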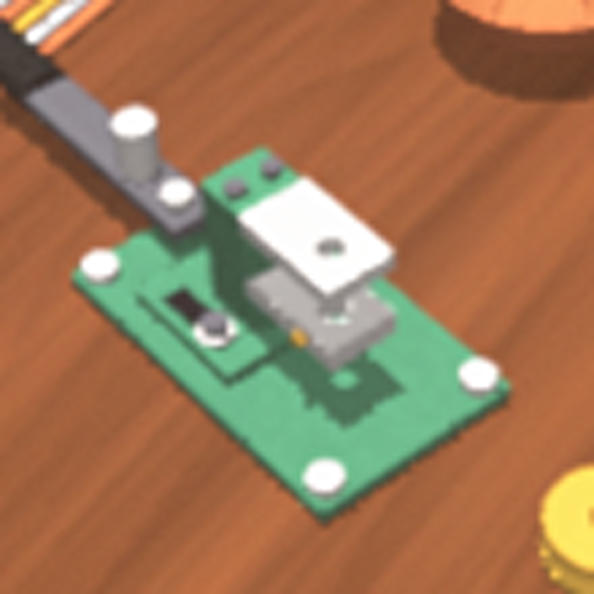

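Run:
```python
from h import *
t=lambda u,v:(u/5.6+280-.4,v/5.6+120-.4)
s=lambda u,v:(u/5.4+240-.4,v/5.4+140-.4)
A=[atz("top",t(*q),.012) for q in [(217,85),(413,135),(115,450),(314,502)]]
print(np.round(A,4)); A=np.array(A); c=A.mean(0); d=(A[0]+A[1]-A[2]-A[3]); print("top foot",c,np.degrees(np.arctan2(d[1],d[0])))
B=np.array([atz("side",s(*q),.012) for q in [(99,265),(478,375),(325,477)]])
print(np.round(B,4), (B[0]+B[1])/2)
print("bore top",atz("top",t(242,338),.091),"side",atz("side",s(331,247),.091))
T=cv2.imread("pics/top0.png")
cv2.imwrite("pics/t2.png",cv2.resize(T[230:300,140:230],None,fx=7,fy=7,interpolation=2))
for n,q in(("top",(164,269)),("top",(200,255))): print(atz(n,q,.109))
```

```text
[[ 0.7373  0.0046  0.012 ]
 [ 0.7137 -0.0813  0.012 ]
 [ 0.5745  0.0499  0.012 ]
 [ 0.551  -0.0355  0.012 ]]
top foot [ 0.64413243 -0.01560612  0.012     ] -15.644895639614383
[[ 0.7388  0.0018  0.012 ]
 [ 0.5524 -0.038   0.012 ]
 [ 0.5755  0.047   0.012 ]] [ 0.64559581 -0.01807176  0.012     ]
bore top [ 0.60626748 -0.00521684  0.091     ] side [ 0.60564271 -0.00547472  0.091     ]
[0.40923916 0.33992811 0.109     ]
[0.43860501 0.26308103 0.109     ]
```

View pics/t2.png

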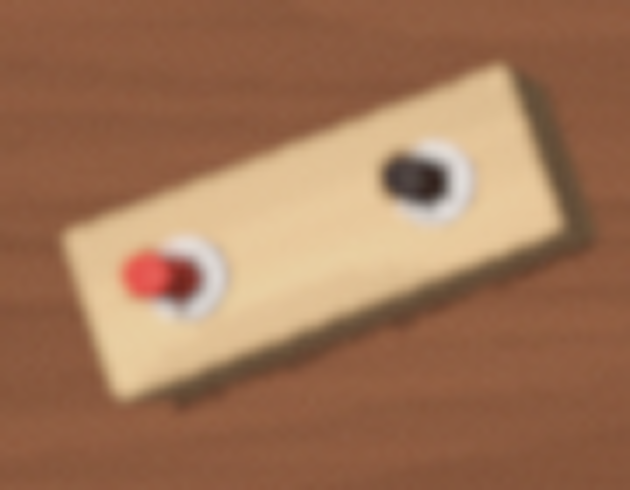

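```bash
cat >> h.py <<'E'
def st(): return r.get_state()
def axes(psi):
    p=np.radians(psi); return np.array([np.cos(p),np.sin(p)]),np.array([np.sin(p),-np.cos(p)])
def delta(tgt,psi=None):
    s=st(); psi=s["eef_rot"][2] if psi is None else psi
    d=np.array(tgt)-s["tcp_pos"]; ax,ay=axes(psi)
    print("pos",s["tcp_pos"].round(4),"rot",s["eef_rot"].round(2),"tool d",np.round([d[:2]@ax,d[:2]@ay,-d[2]],4))
E
python3 - <<'E'
from h import *
s=st();p=r.camera_params("wrist");c=-np.array(p["R"]).T@np.array(p["t"])
d=c-s["tcp_pos"];ax,ay=axes(s["eef_rot"][2]);print("cam in tool",d[:2]@ax,d[:2]@ay,-d[2]); fw=np.array(p["R"])[2]; print(fw[:2]@ax,fw[:2]@ay,-fw[2])
print(proj("wrist",s["tcp_pos"]))
for dz in(.05,.1,.2): print(dz,proj("wrist",s["tcp_pos"]-[0,0,dz]))
delta([.4466,-.163,.2256])
print(atz("top",(161,268.9),.109),atz("top",(323.0,180.0),.091), atz("side",(271.9,366),.089))
E
```

```text
cam in tool 0.06436092542317362 -0.000653965908114974 -0.15757123708666046
-0.2448317715566568 -0.0012575465808496058 0.9695647591641443
[317.66336839 241.62660664]
0.05 [317.37165742 210.30609701]
0.1 [317.18647926 190.42383474]
0.2 [316.96473206 166.61521606]
pos [ 0.1498 -0.6582  0.2265] rot [-180.     -0.   -167.18] tool d [-0.3993  0.4169  0.0009]
[0.40951903 0.34641943 0.109     ] [ 0.6061641  -0.00563637  0.091     ] [0.41010514 0.34756926 0.089     ]
```

```bash
python3 -m inch '-.0285 .0298 0 0 0 0 1;-.0285 .0298 0 0 0 0 1;-.0285 .0298 0 0 0 0 1;-.0285 .0298 0 0 0 0 1;-.0285 .0298 0 0 0 0 1;-.0285 .0298 0 0 0 0 1;-.0285 .0298 0 0 0 0 1;-.0285 .0298 0 0 0 0 1;-.0285 .0298 0 0 0 0 1;-.0285 .0298 0 0 0 0 1;-.0285 .0298 0 0 0 0 1;-.0285 .0298 0 0 0 0 1;-.0285 .0298 0 0 0 0 1;-.0285 .0298 0 0 0 0 1;0 0 0.0 0 0 .124 1;0 0 0 0 0 .124 1;0 0 0 0 0 .124 1;0 0 0 0 0 .124 1;0 0 0 0 0 0 1;0 0 0 0 0 0 1'
python3 - <<'E'
from h import *
s=st(); p=r.camera_params("wrist")
im=r.capture("wrist"); cv2.imwrite("pics/w1.png",im[:,:,::-1])
delta([.4466,-.163,.2256])
for d in r.recognise("wheel_center","wrist"): print(d, atz("wrist",d["xy"],.024,p))
print(proj("wrist",[.4466,-.163,.024],p))
E
```

```text
time_s: 2.72
tcp_pos: [0.4463, -0.1628, 0.2267]
eef_rot: [180.0, 0.0, 164.6]
contact_force: [-0.0, 0.7, 0.6]
gripper_width: 0.0879
pos [ 0.4462 -0.1628  0.2267] rot [1.8000e+02 1.0000e-02 1.6466e+02] tool d [-0.0004 -0.0001  0.0011]
{'xy': [482.0, 132.2], 'p': 0.7} [0.45738375 0.00625356 0.024     ]
{'xy': [315.2, 168.8], 'p': 0.62} [ 0.44906531 -0.16470082  0.024     ]
[316.16150117 166.08466735]
```

View pics/w1.png

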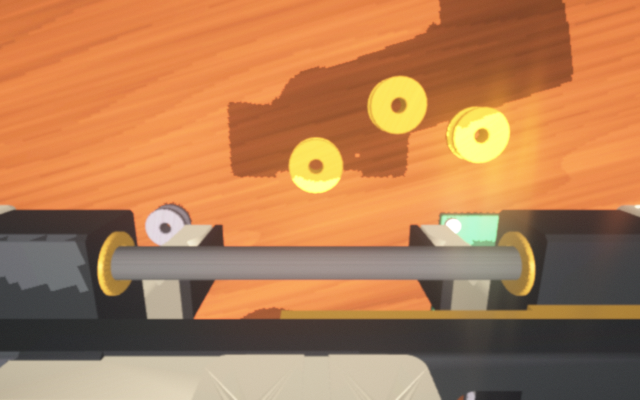

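```bash
python3 -m inch '0 0 .04 0 0 0 1;0 0 .04 0 0 0 1;0 0 .04 0 0 0 1;0 0 .04 0 0 0 1;0 0 .03 0 0 0 1;0 0 .015 0 0 0 1;0 0 .01 0 0 0 1;0 0 .007 0 0 0 1;0 0 0 0 0 0 1;0 0 0 0 0 0 1'
python3 - <<'E'
from h import *
delta([.4466,-.163,.005])
im=r.capture("wrist"); cv2.imwrite("pics/w2.png",im[:,:,::-1])
E
```

```text
time_s: 3.65
tcp_pos: [0.4464, -0.1629, 0.0047]
eef_rot: [-180.0, -0.0, 164.5]
contact_force: [0.2, -0.4, 1.3]
gripper_width: 0.0876
pos [ 0.4464 -0.1629  0.0047] rot [-1.7999e+02 -1.0000e-02  1.6447e+02] tool d [-0.0002 -0.     -0.0003]
```

View pics/w2.png

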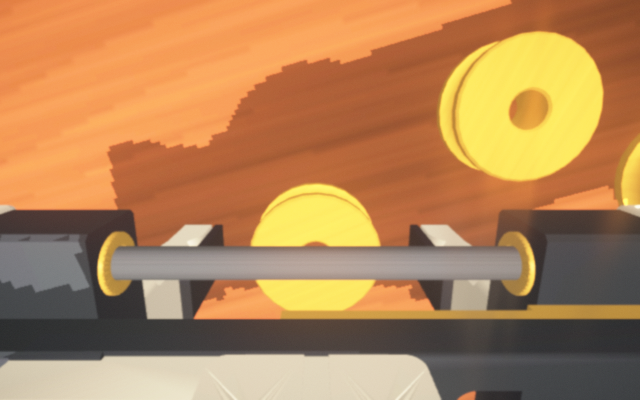

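The wheel sits centred between the fingers (wheel spans columns 250–380, hole near 316), so I'll close on it.

```bash
python3 -m inch '0 0 0 0 0 0 0;0 0 0 0 0 0 0;0 0 0 0 0 0 0;0 0 0 0 0 0 0;0 0 0 0 0 0 0;0 0 0 0 0 0 0;0 0 0 0 0 0 0;0 0 0 0 0 0 0' 30
python3 -m inch '0 0 -.01 0 0 0 0;0 0 -.03 0 0 0 0;0 0 -.04 0 0 0 0;0 0 -.04 0 0 0 0;0 0 -.02 0 0 0 0;0 0 0 0 0 0 0'
python3 - <<'E'
from h import *
p=r.camera_params("wrist");s=st()
im=r.capture("wrist"); cv2.imwrite("pics/w3.png",im[:,:,::-1])
a=s["tcp_pos"]; print(proj("wrist",[a[0],a[1],a[2]+.02],p))
delta([.5,-.02,.15])
E
```

```text
time_s: 4.37
tcp_pos: [0.4464, -0.1628, 0.0048]
eef_rot: [180.0, 0.0, 164.4]
contact_force: [-0.8, 1.4, 4.9]
gripper_width: 0.0555
time_s: 4.87
tcp_pos: [0.4487, -0.1629, 0.1489]
eef_rot: [179.9, 0.4, 164.4]
contact_force: [0.7, 0.1, -4.3]
gripper_width: 0.0551
[316.50269555 259.60640042]
pos [ 0.4472 -0.1626  0.1461] rot [179.9    0.22 164.39] tool d [-0.0125  0.1515 -0.0039]
```

View pics/w3.png

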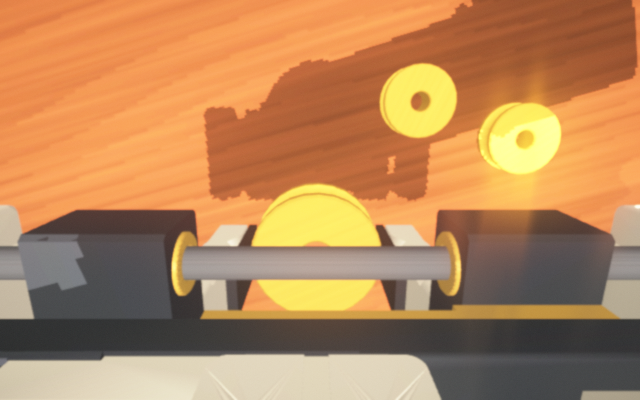

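Run:
```python
from h import *
delta([.635,-.0135,.23])
```

```text
pos [ 0.4472 -0.1626  0.1461] rot [179.9    0.22 164.39] tool d [-0.1408  0.1941 -0.0839]
```

```bash
python3 -m inch '-.0201 .0277 -.012 0 0 0 0;-.0201 .0277 -.012 0 0 0 0;-.0201 .0277 -.012 0 0 0 0;-.0201 .0277 -.012 0 0 0 0;-.0201 .0277 -.012 0 0 0 0;-.0201 .0277 -.012 0 0 0 0;-.0201 .0277 -.012 0 0 0 0;0 0 0 0 0 0 0;0 0 0 0 0 0 0;0 0 0 0 0 0 0'
python3 - <<'E'
from h import *
delta([.635,-.0135,.23])
p=r.camera_params("wrist");s=st()
im=r.capture("wrist"); cv2.imwrite("pics/w4.png",im[:,:,::-1])
import json;json.dump({k:(np.array(v).tolist()) for k,v in p.items()},open("p4.json","w"))
print(proj("wrist",[.6061,-.0055,.091],p))
E
```

```text
time_s: 5.75
tcp_pos: [0.6324, -0.0136, 0.225]
eef_rot: [-179.9, -0.3, 164.4]
contact_force: [-0.7, -0.2, -6.2]
gripper_width: 0.0551
pos [ 0.6324 -0.0136  0.225 ] rot [-179.89   -0.31  164.4 ] tool d [-0.0024  0.0008 -0.005 ]
[317.59112094 148.16223072]
```

View pics/w4.png

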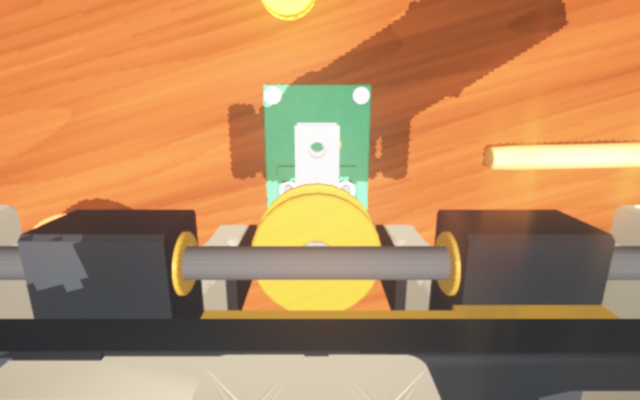

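Run:
```python
from h import *
I=cv2.imread("pics/w4.png")
cv2.imwrite("pics/w4z.png",cv2.resize(I[78:198,256:380],None,fx=5,fy=5,interpolation=cv2.INTER_CUBIC))
```

```text
(no output)
```

View pics/w4z.png

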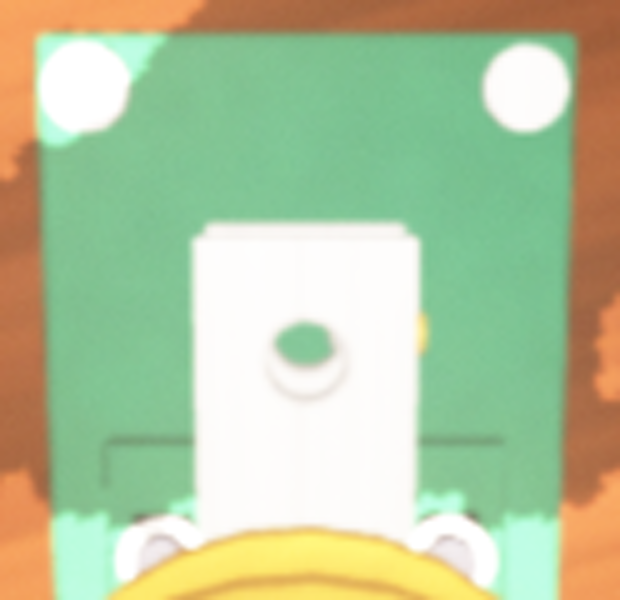

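Run:
```python
from h import *
import json
p={k:(np.array(v) if isinstance(v,list) else v) for k,v in json.load(open("p4.json")).items()}
f=lambda u,v:(u/5+256-.4,v/5+78-.4)
A=lambda u,v,z:atz("wrist",f(u,v),z,p)[:2]
print("bore",A(307,361,.091))
a,b=A(193,237,.091),A(419,237,.091); print("front",a,b,(a+b)/2,np.linalg.norm(a-b),np.degrees(np.arctan2(*(a-b)[::-1])))
a,b=A(38,36,.01),A(577,36,.01); print("foot",(a+b)/2,np.linalg.norm(a-b),np.degrees(np.arctan2(*(a-b)[::-1])))
a,b=A(84,87,.012),A(526,87,.012); print("riv",(a+b)/2,np.linalg.norm(a-b),np.degrees(np.arctan2(*(a-b)[::-1])))
```

```text
bore [ 0.60726571 -0.00632733]
front [ 0.58300249 -0.01869459] [0.59280162 0.01646598] [ 0.58790206 -0.00111431] 0.03650053227661974 -105.57296840909922
foot [0.5542119  0.00851969] 0.1083146313763223 -105.59086349338018
riv [0.56365408 0.00537963] 0.08893345613552683 -105.58641170309116
```

Run:
```python
from h import *
delta([.5253,.0164,.0603])
```

```text
pos [ 0.6323 -0.0141  0.2256] rot [-179.89   -0.26  164.38] tool d [0.1113 0.0006 0.1653]
```

```bash
python3 -m inch '.037 .0002 0 0 0 0 0;.037 .0002 0 0 0 0 0;.0373 .0002 .01 0 0 0 0;0 0 .035 0 0 0 0;0 0 .035 0 0 0 0;0 0 .035 0 0 0 0;0 0 .03 0 0 0 0;0 0 .015 0 0 0 0;0 0 0 0 0 0 0;0 0 0 0 0 0 0;0 0 0 0 0 0 0;0 0 0 0 0 0 0'
python3 - <<'E'
from h import *
delta([.5253,.0164,.0603]); print(st()["contact_force"])
im=r.capture("side"); cv2.imwrite("pics/s4.png",cv2.resize(im[120:280,220:420,::-1],None,fx=3.7,fy=3.7,interpolation=cv2.INTER_CUBIC))
E
```

```text
time_s: 6.8
tcp_pos: [0.5278, 0.0167, 0.0701]
eef_rot: [179.9, 0.1, 164.4]
contact_force: [0.6, -0.3, -5.2]
gripper_width: 0.0555
pos [0.5278 0.0167 0.0701] rot [1.7991e+02 1.3000e-01 1.6440e+02] tool d [ 0.0023 -0.001   0.0098]
[ 0.63770385 -0.2551435  -5.17497909]
```

View pics/s4.png

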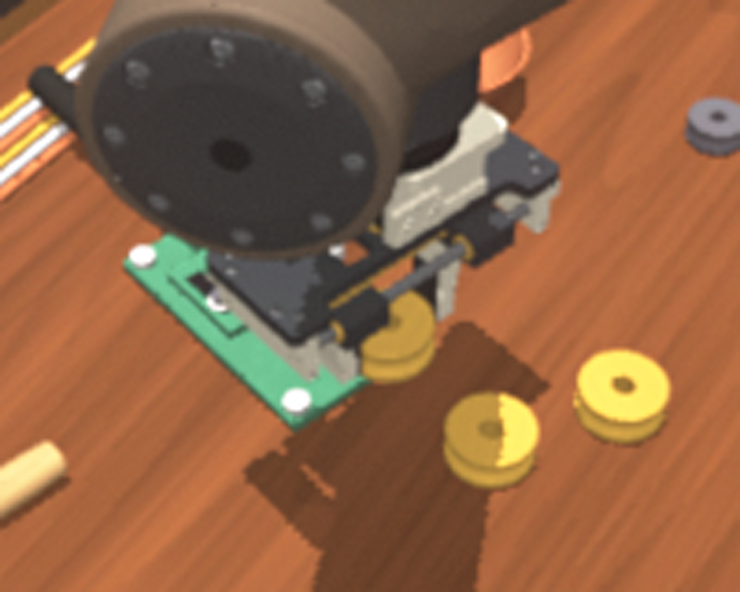

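```bash
python3 -m inch '0 -.0005 .005 0 0 0 0;0 -.0004 .0048 0 0 0 0;0 0 0 0 0 0 0;0 0 0 0 0 0 0'
python3 - <<'E'
from h import *
delta([.5253,.0164,.0603]); print(st()["contact_force"])
B=np.array([.6072,-.0064]);u=np.array([.9633,-.2685]);d=st()["tcp_pos"][:2]-B;print(d@u,d@np.array([.2685,.9633]))
E
```

```text
time_s: 7.18
tcp_pos: [0.5263, 0.0156, 0.0584]
eef_rot: [-180.0, -0.0, 164.4]
contact_force: [0.2, 0.2, -4.6]
gripper_width: 0.0554
pos [0.5263 0.0156 0.0584] rot [-1.7997e+02 -4.0000e-02  1.6440e+02] tool d [ 0.0011  0.0005 -0.0019]
[ 0.17727973  0.20807232 -4.59903741]
-0.08388717503624729 -0.0005138655954677576
```

```bash
python3 -m inch '0 .0005 -.0019 0 0 0 0;0 0 0 0 0 0 0;0 0 0 0 0 0 0;-.01 0 0 0 0 0 0;-.008 0 0 0 0 0 0;-.006 0 0 0 0 0 0;0 0 0 0 0 0 0;0 0 0 0 0 0 0'
cat >> h.py <<'E'
def bs():
    B=np.array([.6072,-.0064]);u=np.array([.9633,-.2685]);v=np.array([.2685,.9633]);s=st();d=s["tcp_pos"][:2]-B;F=s["contact_force"]
    print("t",round(s["time_s"],2),"bender xy mm",(1e3*np.array([d@u,d@v])).round(2),"z",round(1e3*s["tcp_pos"][2],2),"F(x,y,z)",np.round([F[:2]@u,F[:2]@v,F[2]],1),"rot",s["eef_rot"].round(2),"w",round(s["gripper_width"],4))
E
python3 -c "
from h import *;bs()"
```

```text
time_s: 7.85
tcp_pos: [0.5501, 0.0095, 0.0604]
eef_rot: [-180.0, -0.0, 164.4]
contact_force: [0.0, 0.4, -5.2]
gripper_width: 0.0552
t 7.85 bender xy mm [-5.926e+01  2.000e-02] z 60.36 F(x,y,z) [-0.1  0.4 -5.2] rot [-1.7999e+02 -2.0000e-02  1.6436e+02] w 0.0552
```

```bash
python3 -m inch '-.005 0 0 0 0 0 0;-.005 0 0 0 0 0 0;-.005 0 0 0 0 0 0;0 0 0 0 0 0 0;0 0 0 0 0 0 0'
python3 - <<'E'
from h import *;bs()
im=r.capture("wrist"); cv2.imwrite("pics/w5.png",im[:,:,::-1])
E
```

```text
time_s: 8.27
tcp_pos: [0.5645, 0.0057, 0.0605]
eef_rot: [-180.0, -0.0, 164.4]
contact_force: [0.2, -0.0, -5.3]
gripper_width: 0.0554
t 8.27 bender xy mm [-44.37   0.15] z 60.55 F(x,y,z) [ 0.2  0.  -5.3] rot [-1.8000e+02 -1.0000e-02  1.6438e+02] w 0.0554
```

View pics/w5.png

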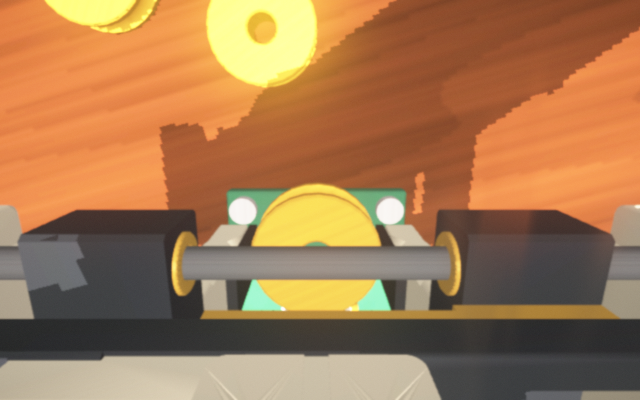

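```bash
python3 -m inch '-.007 0 0 0 0 0 0;-.008 0 0 0 0 0 0;-.008 0 0 0 0 0 0;-.007 0 0 0 0 0 0;-.004 0 0 0 0 0 0;-.002 0 0 0 0 0 0;0 0 0 0 0 0 0;0 0 0 0 0 0 0'
python3 -c "
from h import *;bs()"
```

```text
time_s: 8.98
tcp_pos: [0.5987, -0.0041, 0.0604]
eef_rot: [-180.0, -0.0, 164.4]
contact_force: [0.6, 0.1, -4.9]
gripper_width: 0.0555
t 8.98 bender xy mm [-8.83 -0.03] z 60.37 F(x,y,z) [ 0.5  0.3 -4.9] rot [-1.7998e+02 -4.0000e-02  1.6439e+02] w 0.0555
```

```bash
python3 -m inch '-.003 0 0 0 0 0 0;-.003 0 0 0 0 0 0;-.001 0 0 0 0 0 0;-.001 0 0 0 0 0 0;0 0 0 0 0 0 0;0 0 0 0 0 0 0'
python3 -c "
from h import *;bs()"
python3 -m inch '-.001 0 0 0 0 0 0;0 0 0 0 0 0 0'
python3 -c "
from h import *;bs()"
```

```text
time_s: 9.48
tcp_pos: [0.6066, -0.0061, 0.0606]
eef_rot: [-180.0, -0.0, 164.4]
contact_force: [-1.0, 0.4, -4.3]
gripper_width: 0.0553
t 9.48 bender xy mm [-0.63  0.17] z 60.62 F(x,y,z) [-1.   0.1 -4.3] rot [-1.800e+02 -1.000e-02  1.644e+02] w 0.0553
time_s: 9.65
tcp_pos: [0.6077, -0.0063, 0.0607]
eef_rot: [180.0, 0.0, 164.4]
contact_force: [0.3, -0.0, -4.6]
gripper_width: 0.0553
t 9.65 bender xy mm [0.49 0.2 ] z 60.68 F(x,y,z) [ 0.3  0.1 -4.6] rot [180.    0.  164.4] w 0.0553
```

```bash
for i in 1; do python3 -m inch '-.0007 0 0 0 0 0 0;0 0 0 0 0 0 0'; python3 -c "
from h import *;bs()"; done
python3 -m inch '-.0007 0 0 0 0 0 0;0 0 0 0 0 0 0'; python3 -c "
from h import *;bs()"
```

```text
time_s: 9.82
tcp_pos: [0.6084, -0.0066, 0.0607]
eef_rot: [-180.0, 0.0, 164.4]
contact_force: [-0.4, 0.2, -5.4]
gripper_width: 0.0556
t 9.82 bender xy mm [1.2  0.18] z 60.67 F(x,y,z) [-0.4  0.1 -5.4] rot [-180.     0.   164.4] w 0.0556
time_s: 9.98
tcp_pos: [0.6088, -0.0067, 0.0606]
eef_rot: [-180.0, -0.0, 164.4]
contact_force: [-1.3, -0.0, -6.0]
gripper_width: 0.0553
t 9.98 bender xy mm [1.67 0.13] z 60.57 F(x,y,z) [-1.3 -0.4 -6. ] rot [-1.7999e+02 -2.0000e-02  1.6440e+02] w 0.0553
```

```bash
python3 -m inch '-.0006 0 0 0 0 0 0;0 0 0 0 0 0 0'; python3 -c "
from h import *;bs()"
python3 -m inch '-.0006 0 0 0 0 0 0;0 0 0 0 0 0 0'; python3 -c "
from h import *;bs()"
```

```text
time_s: 10.15
tcp_pos: [0.6089, -0.0068, 0.0604]
eef_rot: [-180.0, -0.1, 164.4]
contact_force: [-3.4, 1.2, -3.4]
gripper_width: 0.0551
t 10.15 bender xy mm [1.77 0.08] z 60.42 F(x,y,z) [-3.6  0.2 -3.4] rot [-1.7998e+02 -7.0000e-02  1.6440e+02] w 0.0551
time_s: 10.32
tcp_pos: [0.609, -0.0069, 0.0603]
eef_rot: [-180.0, -0.1, 164.4]
contact_force: [-5.1, 2.6, -2.8]
gripper_width: 0.0554
t 10.32 bender xy mm [ 1.85 -0.01] z 60.33 F(x,y,z) [-5.6  1.1 -2.8] rot [-1.7997e+02 -1.2000e-01  1.6439e+02] w 0.0554
```

The stop is felt at +1.8 mm in the bender's x, with 5.6 N. I'll back off about 1.5 mm so the wheel's bore lies under the measured one, then lower it onto the lower ear.

```bash
python3 -m inch '.0015 0 0 0 0 0 0;.0012 0 .0004 0 0 0 0;0 0 .0006 0 0 0 0;0 0 0 0 0 0 0;0 0 0 0 0 0 0'; python3 -c "
from h import *;bs()"
python3 -m inch '0 0 .0006 0 0 0 0;0 0 0 0 0 0 0'; python3 -c "
from h import *;bs()"
```

```text
time_s: 10.73
tcp_pos: [0.6078, -0.0063, 0.0597]
eef_rot: [180.0, 0.0, 164.4]
contact_force: [-0.4, 0.7, -4.7]
gripper_width: 0.0556
t 10.73 bender xy mm [0.57 0.21] z 59.73 F(x,y,z) [-0.5  0.5 -4.7] rot [1.8000e+02 2.0000e-02 1.6441e+02] w 0.0556
time_s: 10.9
tcp_pos: [0.6076, -0.0064, 0.059]
eef_rot: [-180.0, 0.0, 164.4]
contact_force: [-0.2, -0.6, -5.5]
gripper_width: 0.0553
t 10.9 bender xy mm [0.42 0.15] z 59.0 F(x,y,z) [-0.  -0.6 -5.5] rot [-180.     0.   164.4] w 0.0553
```

```bash
python3 -m inch '0 0 .0004 0 0 0 0;0 0 0 0 0 0 0'; python3 -c "
from h import *;bs()"
python3 -m inch '0 0 .0004 0 0 0 0;0 0 0 0 0 0 0'; python3 -c "
from h import *;bs()"
```

```text
time_s: 11.07
tcp_pos: [0.6077, -0.0064, 0.0589]
eef_rot: [-180.0, 0.0, 164.4]
contact_force: [-1.1, -0.1, -2.2]
gripper_width: 0.0551
t 11.07 bender xy mm [0.44 0.14] z 58.89 F(x,y,z) [-1.  -0.4 -2.2] rot [-1.8000e+02  1.0000e-02  1.6441e+02] w 0.0551
time_s: 11.23
tcp_pos: [0.6076, -0.0063, 0.0588]
eef_rot: [180.0, 0.0, 164.4]
contact_force: [-2.9, 0.5, 3.1]
gripper_width: 0.0553
t 11.23 bender xy mm [0.42 0.18] z 58.82 F(x,y,z) [-2.9 -0.3  3.1] rot [1.8000e+02 2.0000e-02 1.6442e+02] w 0.0553
```

The wheel is resting on the lower ear, so I'll release it.

```bash
python3 -m inch '0 0 0 0 0 0 .75;0 0 0 0 0 0 .75;0 0 0 0 0 0 .75;0 0 0 0 0 0 1;0 0 0 0 0 0 1;0 0 0 0 0 0 1;0 0 0 0 0 0 1'
python3 - <<'E'
from h import *
bs()
p=r.camera_params("wrist")
im=r.capture("wrist"); cv2.imwrite("pics/w6.png",im[:,:,::-1])
E
```

```text
time_s: 11.82
tcp_pos: [0.6077, -0.0063, 0.0583]
eef_rot: [180.0, 0.0, 164.4]
contact_force: [0.3, 0.5, 0.1]
gripper_width: 0.085
t 11.82 bender xy mm [0.42 0.2 ] z 58.26 F(x,y,z) [0.1 0.6 0.1] rot [1.800e+02 1.000e-02 1.644e+02] w 0.085
```

View pics/w6.png

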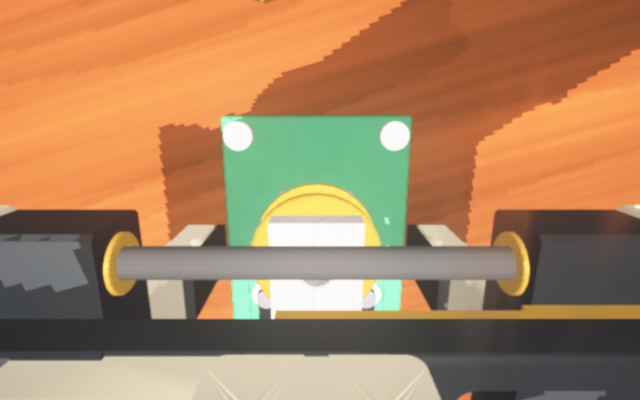

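```bash
python3 -m inch '0 0 -.02 0 0 0 1;0 0 -.03 0 0 0 1;-.02 0 -.022 0 0 0 1;-.022 0 0 0 0 0 1;-.0215 0 0 0 0 0 1;0 0 0 0 0 0 1;0 0 0 0 0 0 1;0 0 0 0 0 0 1'
python3 - <<'E'
from h import *
bs()
p=r.camera_params("wrist")
im=r.capture("wrist"); cv2.imwrite("pics/w7.png",im[:,:,::-1])
cv2.imwrite("pics/w7z.png",cv2.resize(im[50:150,256:376,::-1],None,fx=6,fy=6,interpolation=cv2.INTER_CUBIC))
import json;json.dump({k:(np.array(v).tolist()) for k,v in p.items()},open("p7.json","w"))
B=[.6072,-.0064]
for z in(.091,.081,.078,.054): print(z,proj("wrist",B+[z],p))
E
```

```text
time_s: 12.53
tcp_pos: [0.668, -0.0235, 0.1296]
eef_rot: [-180.0, -0.1, 164.4]
contact_force: [1.3, -0.4, 0.5]
gripper_width: 0.0878
t 12.53 bender xy mm [63.13 -0.14] z 129.59 F(x,y,z) [ 1.4 -0.   0.5] rot [-1.7997e+02 -7.0000e-02  1.6438e+02] w 0.0878
0.091 [316.59383377 103.31844468]
0.081 [316.58257579 103.2390886 ]
0.078 [316.57940802 103.21675941]
0.054 [316.55699688 103.05878612]
```

View pics/w7.png

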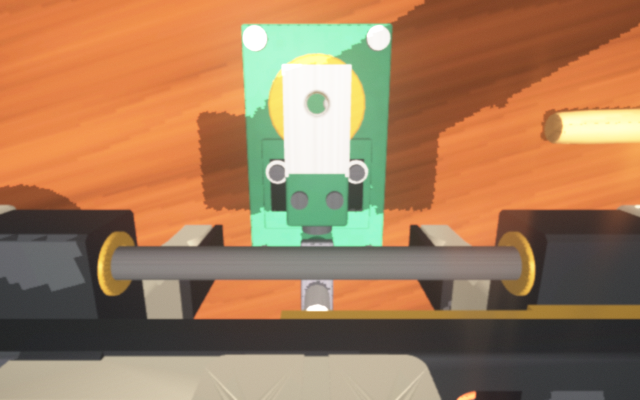

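View pics/w7z.png

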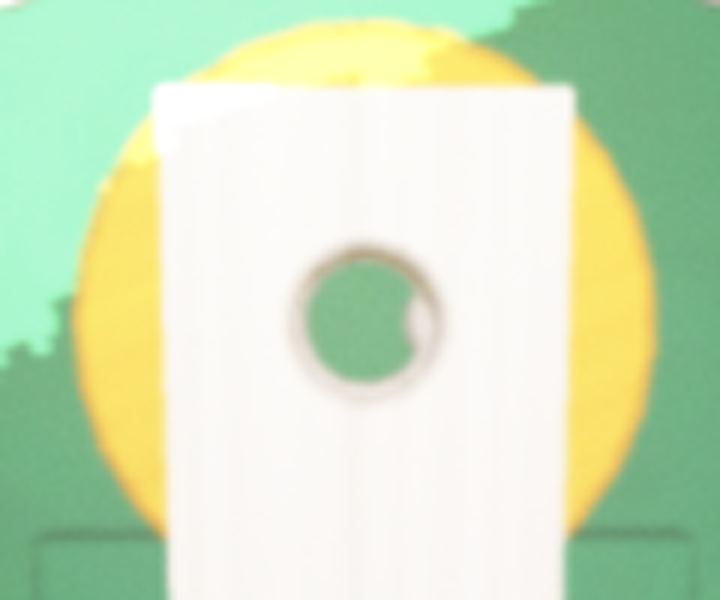

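Looking straight down, the bore of the upper ear is at (316.6,103.4), as predicted, and the green shows through all three bores. So the wheel is roughly in line, and next is the pin.

Run:
```python
from h import *
print(st()["joints"].round(1))
delta([.4095,.3464,.23])
```

```text
[  14.7   24.    -7.3   -0.   -58.8 -120.3]
pos [ 0.6679 -0.0233  0.1298] rot [-1.7998e+02 -6.0000e-02  1.6440e+02] tool d [ 0.3483  0.2866 -0.1002]
```

```bash
python3 -m inch '0 0 -.03 0 0 0 1;.029 .0239 -.0064 0 0 0 .6;.029 .0239 -.0064 0 0 0 .6;.029 .0239 -.0064 0 0 0 .6;.029 .0239 -.0064 0 0 0 .6;.029 .0239 -.0064 0 0 0 .6;.029 .0239 -.0064 0 0 0 .6;.029 .0239 -.0064 0 0 0 .6;.029 .0239 -.0064 0 0 0 .6;.029 .0239 -.0064 0 0 0 .6;.029 .0239 -.0064 0 0 0 .6;.029 .0239 -.0064 0 0 0 .6;.029 .0239 0 0 0 0 .6;0 0 0 0 0 0 .6;0 0 0 0 0 0 .6;0 0 0 0 0 0 .6'
python3 - <<'E'
from h import *
delta([.4095,.3464,.23]); print(st()["joints"].round(1))
p=r.camera_params("wrist")
im=r.capture("wrist"); cv2.imwrite("pics/w8.png",im[:,:,::-1])
import json;json.dump({k:(np.array(v).tolist()) for k,v in p.items()},open("p8.json","w"))
for z in(.109,.069,.064): print(z,proj("wrist",[.4095,.3464,z],p))
for n in("pin_grip","stop_pin_grip"):print([(d["xy"],d["p"],atz("wrist",d["xy"],.095,p)) for d in r.recognise(n,"wrist")])
E
```

```text
time_s: 13.92
tcp_pos: [0.4099, 0.3462, 0.2307]
eef_rot: [-180.0, -0.0, 164.5]
contact_force: [-0.4, -1.0, -1.3]
gripper_width: 0.0524
pos [0.4099 0.3462 0.2307] rot [-179.99   -0.    164.49] tool d [0.0005 0.0001 0.0007]
[  61.1    7.3  -16.4   -0.   -66.3 -166.6]
0.109 [316.46396911 182.94523288]
0.069 [316.44311599 173.19845433]
0.064 [316.44085404 172.14121132]
[([317.6, 177.4], 0.64, array([0.40822525, 0.34775156, 0.095     ]))]
[([246.2, 219.8], 0.52, array([0.42790105, 0.27807256, 0.095     ]))]
```

View pics/w8.png

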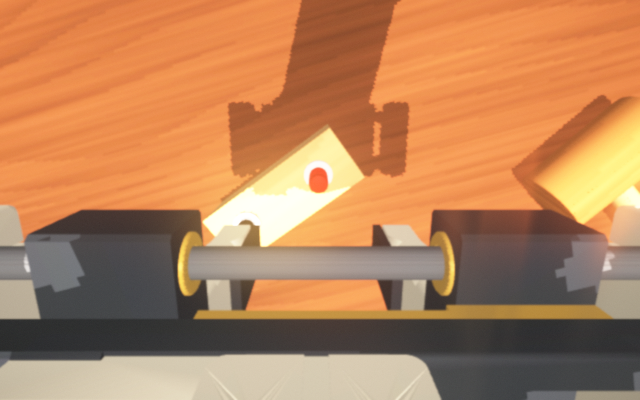

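Run:
```python
from h import *
import json
p={k:(np.array(v) if isinstance(v,list) else v) for k,v in json.load(open("p8.json")).items()}
I=cv2.imread("pics/w8.png")
cv2.imwrite("pics/w8z.png",cv2.resize(I[150:205,285:350],None,fx=9,fy=9,interpolation=cv2.INTER_CUBIC))
for z in(.109,):
  for a in np.linspace(0,2*np.pi,4,endpoint=False):
    q=proj("wrist",[.4095+.008*np.cos(a),.3464+.008*np.sin(a),z],p);print((q-[285,150]+.4)*9)
  print((proj("wrist",[.4095,.3464,z],p)-[285,150]+.4)*9,(proj("wrist",[.4095,.3464,.069],p)-[285,150]+.4)*9)
```

```text
[310.50638507 383.68938365]
[373.21266894 276.75601412]
[262.72988639 215.41473197]
[200.66009315 323.37137313]
[286.77572202 300.10709592] [286.58804395 212.38608895]
```

View pics/w8z.png

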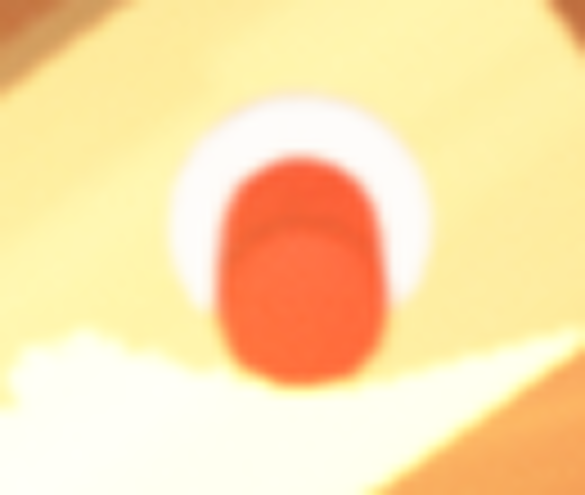

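```bash
python3 -m inch '.0005 .0015 .03 0 0 0 .6;0 0 .03 0 0 0 .6;0 0 .03 0 0 0 .6;0 0 .025 0 0 0 .6;0 0 .02 0 0 0 .6;0 0 .012 0 0 0 .6;0 0 .0077 0 0 0 .6;0 0 0 0 0 0 .6;0 0 0 0 0 0 .6;0 0 0 0 0 0 .6'
python3 - <<'E'
from h import *
delta([.4095,.3464,.076]); print(st()["contact_force"])
im=r.capture("wrist"); cv2.imwrite("pics/w9.png",im[:,:,::-1])
E
```

```text
time_s: 14.9
tcp_pos: [0.4112, 0.3483, 0.0769]
eef_rot: [179.9, 0.0, 164.4]
contact_force: [-0.4, 0.0, 0.6]
gripper_width: 0.0525
pos [0.4112 0.3483 0.0769] rot [1.7992e+02 3.0000e-02 1.6438e+02] tool d [ 0.0012 -0.0023  0.0009]
[-0.3766583   0.03970963  0.61859678]
```

View pics/w9.png

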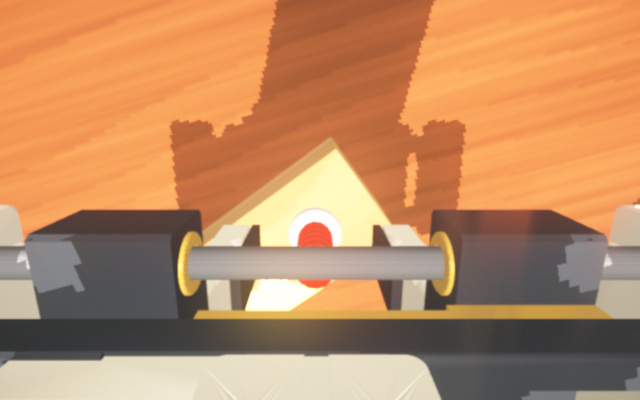

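```bash
python3 -m inch '.001 0 .0008 0 0 0 .6;0 0 0 0 0 0 0;0 0 0 0 0 0 0;0 0 0 0 0 0 0;0 0 0 0 0 0 0;0 0 0 0 0 0 0;0 0 0 0 0 0 0;0 0 0 0 0 0 0' 40; python3 -c "
from h import *
delta([.4095,.3464,.076]); print(st()['contact_force'],st()['gripper_width'])"
python3 -m inch '0 0 -.004 0 0 0 0;0 0 -.006 0 0 0 0;0 0 -.008 0 0 0 0;0 0 -.008 0 0 0 0;0 0 0 0 0 0 0'; python3 -c "
from h import *
delta([.4095,.3464,.076]); print(st()['contact_force'],st()['gripper_width'])"
```

```text
time_s: 15.62
tcp_pos: [0.4096, 0.3483, 0.0752]
eef_rot: [-180.0, 0.0, 164.4]
contact_force: [0.3, -0.1, 0.4]
gripper_width: 0.0151
pos [0.4096 0.3483 0.0752] rot [-180.      0.    164.41] tool d [-0.0004 -0.0019 -0.0008]
[ 0.33472356 -0.06225736  0.389826  ] 0.015054620687278655
time_s: 16.03
tcp_pos: [0.4103, 0.3493, 0.1034]
eef_rot: [179.8, 0.1, 164.4]
contact_force: [1.0, -0.5, -1.8]
gripper_width: 0.0151
pos [0.4103 0.3493 0.1034] rot [1.7983e+02 7.0000e-02 1.6443e+02] tool d [ 0.     -0.003   0.0274]
[ 0.98662765 -0.47359751 -1.80207483] 0.01510812330205167
```

```bash
python3 -m inch '0 0 -.02 0 0 0 0;0 0 -.03 0 0 0 0;0 0 -.03 0 0 0 0;0 0 -.02 0 0 0 0;0 0 0 0 0 0 0;0 0 0 0 0 0 0;0 0 0 0 0 0 0'; python3 -c "
from h import *
delta([.6072,-.0064,.20]); print(st()['contact_force'],st()['gripper_width'])
im=r.capture('wrist'); cv2.imwrite('pics/w10.png',im[:,:,::-1])"
```

```text
time_s: 16.62
tcp_pos: [0.4091, 0.3479, 0.2006]
eef_rot: [-180.0, -0.0, 164.4]
contact_force: [-0.9, -0.4, -1.4]
gripper_width: 0.0152
pos [0.4091 0.3479 0.2006] rot [-1.7998e+02 -4.0000e-02  1.6438e+02] tool d [-0.2861 -0.2879  0.0006]
[-0.86486914 -0.44032552 -1.37851321] 0.015170487403148894
```

View pics/w10.png

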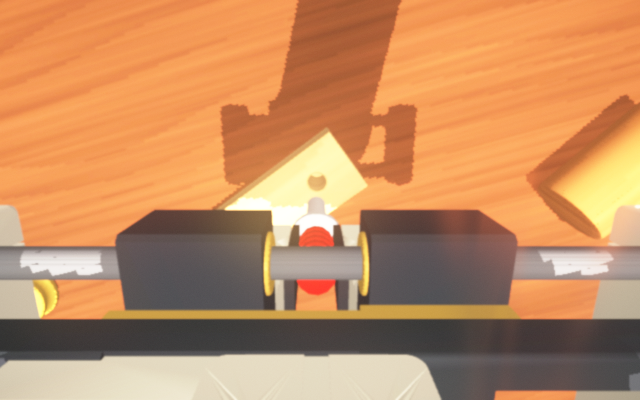

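Run:
```python
from h import *
I=cv2.imread("pics/w10.png")
cv2.imwrite("pics/w10z.png",cv2.resize(I[190:250,285:350],None,fx=9,fy=9,interpolation=cv2.INTER_CUBIC))
p=r.camera_params("wrist");a=st()["tcp_pos"];ax,ay=axes(164.4)
z9=lambda q:(q-[285,190]+.4)*9
for dx in(-.002,0,.002):
  o=a[:2]+dx*ax
  tip=[z9(proj("wrist",[*(o+s*ax),a[2]-.0692],p)).round(0) for s in(-.005,0,.005)]
  col=[z9(proj("wrist",[*(o+s*ax),a[2]-.0062],p)).round(0) for s in(-.013,0,.013)]
  colb=z9(proj("wrist",[*(o+.013*ax),a[2]-.0112],p)).round(0)
  print(dx,"tip",tip,"coltop",col,"colbot",colb,"colL/R",z9(proj("wrist",[*(o+.013*ay),a[2]-.0062],p)).round(0),z9(proj("wrist",[*(o-.013*ay),a[2]-.0062],p)).round(0))
```

```text
-0.002 tip [array([287., 197.]), array([287., 132.]), array([287.,  66.])] coltop [array([286., 673.]), array([286., 454.]), array([286., 227.])] colbot [286. 199.] colL/R [524. 455.] [ 48. 454.]
0 tip [array([287., 171.]), array([287., 106.]), array([287.,  40.])] coltop [array([286., 640.]), array([286., 420.]), array([286., 192.])] colbot [286. 165.] colL/R [525. 420.] [ 48. 420.]
0.002 tip [array([287., 145.]), array([287.,  79.]), array([287.,  13.])] coltop [array([286., 607.]), array([286., 385.]), array([286., 156.])] colbot [286. 130.] colL/R [526. 386.] [ 47. 385.]
```

View pics/w10z.png

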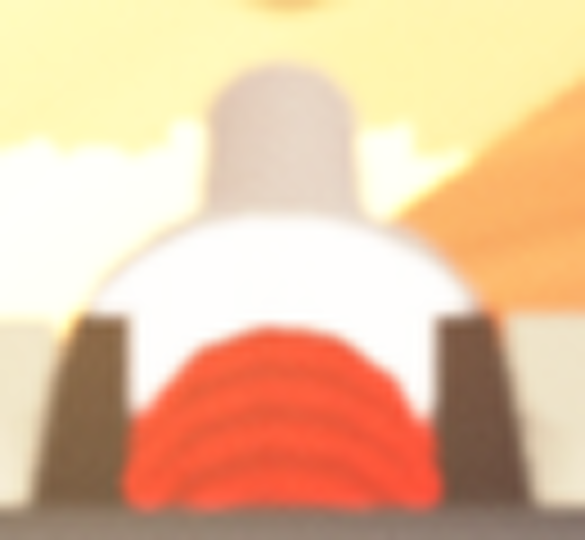

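```bash
python3 -m inch '-.02 -.022 0 0 0 0 0;-.026 -.0262 0 0 0 0 0;-.026 -.0262 0 0 0 0 0;-.026 -.0262 0 0 0 0 0;-.026 -.0262 0 0 0 0 0;-.026 -.0262 0 0 0 0 0;-.026 -.0262 0 0 0 0 0;-.026 -.0262 0 0 0 0 0;-.026 -.0262 0 0 0 0 0;-.026 -.0262 0 0 0 0 0;-.02 -.0201 0 0 0 0 0;-.011 -.01 0 0 0 0 0;0 0 0 0 0 0 0;0 0 0 0 0 0 0;0 0 0 0 0 0 0;0 0 0 0 0 0 0'; python3 -c "
from h import *
bs()"
```

```text
time_s: 18.0
tcp_pos: [0.6062, -0.005, 0.2006]
eef_rot: [-180.0, -0.1, 164.4]
contact_force: [-1.1, -0.4, -0.8]
gripper_width: 0.0151
t 18.0 bender xy mm [-1.39  1.07] z 200.61 F(x,y,z) [-0.9 -0.7 -0.8] rot [-1.7998e+02 -5.0000e-02  1.6445e+02] w 0.0151
```

```bash
python3 -m inch '0 -.0008 .01 0 0 0 0;0 0 .012 0 0 0 0;0 0 .008 0 0 0 0;0 0 0 0 0 0 0;0 0 0 0 0 0 0;0 0 0 0 0 0 0'
python3 - <<'E'
from h import *
bs()
p=r.camera_params("wrist");a=st()["tcp_pos"]
im=r.capture("wrist"); cv2.imwrite("pics/w11.png",im[:,:,::-1])
cv2.imwrite("pics/w11z.png",cv2.resize(im[185:250,285:350,::-1],None,fx=9,fy=9,interpolation=cv2.INTER_CUBIC))
z9=lambda q:((q-[285,185]+.4)*9).round(0)
u=np.array([.9633,-.2685]);v=np.array([.2685,.9633]);B=np.array([.6072,-.0064])
print("bore c,front,back,L,R",[z9(proj("wrist",[*(B+o),.091],p)) for o in (0*u,-.0066*u,.0066*u,.0066*v,-.0066*v)])
for dx in(0,-.001,-.002): print(dx,[z9(proj("wrist",[*(a[:2]-u*dx+o),a[2]-.0692],p)) for o in (0*u,-.005*u)])
E
```

```text
time_s: 18.5
tcp_pos: [0.6067, -0.0062, 0.1715]
eef_rot: [180.0, 0.0, 164.4]
contact_force: [0.6, -0.6, -1.6]
gripper_width: 0.0149
t 18.5 bender xy mm [-0.53  0.1 ] z 171.53 F(x,y,z) [ 0.7 -0.4 -1.6] rot [1.8000e+02 3.0000e-02 1.6444e+02] w 0.0149
bore c,front,back,L,R [array([285., 116.]), array([285.,  32.]), array([285., 198.]), array([370., 116.]), array([199., 116.])]
0 [array([286., 149.]), array([286.,  83.])]
-0.001 [array([286., 162.]), array([286.,  97.])]
-0.002 [array([286., 175.]), array([286., 110.])]
```

View pics/w11z.png

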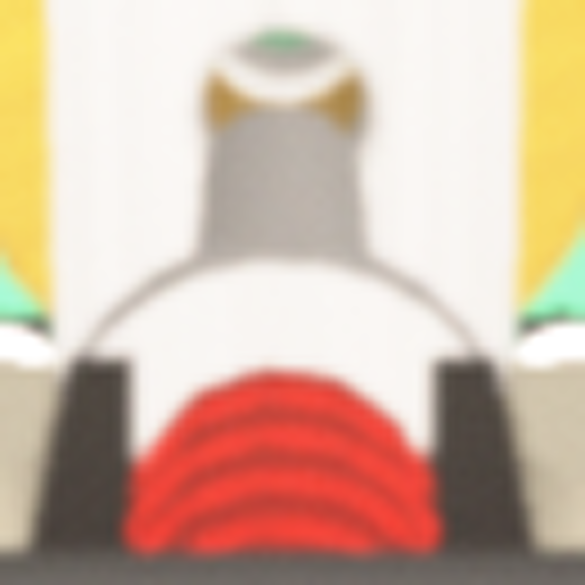

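```bash
python3 -m inch '.0012 .0002 0 0 0 0 0;0 0 0 0 0 0 0;0 0 0 0 0 0 0;0 0 .003 0 0 0 0;0 0 0 0 0 0 0;0 0 0 0 0 0 0'
python3 - <<'E'
from h import *
bs()
im=r.capture("wrist"); 
cv2.imwrite("pics/w12z.png",cv2.resize(im[185:250,285:350,::-1],None,fx=9,fy=9,interpolation=cv2.INTER_CUBIC))
E
```

```text
time_s: 19.05
tcp_pos: [0.6052, -0.006, 0.1679]
eef_rot: [-180.0, -0.0, 164.4]
contact_force: [0.1, 0.1, -1.5]
gripper_width: 0.0151
t 19.05 bender xy mm [-2.01 -0.15] z 167.91 F(x,y,z) [ 0.1  0.1 -1.5] rot [-1.7999e+02 -2.0000e-02  1.6439e+02] w 0.0151
```

View pics/w12z.png

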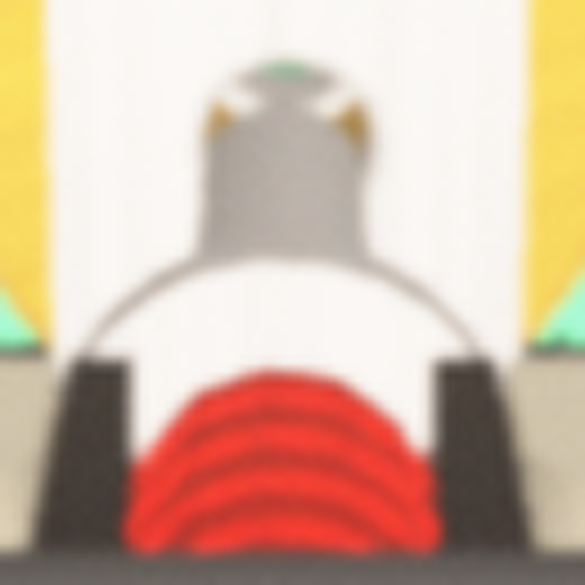

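```bash
python3 -m inch '-.0002 .0004 0.003 0 0 0 0;0 0 .002 0 0 0 0;0 0 .001 0 0 0 0;0 0 0 0 0 0 0;0 0 0 0 0 0 0'
python3 - <<'E'
from h import *
bs()
im=r.capture("wrist"); 
cv2.imwrite("pics/w13z.png",cv2.resize(im[185:250,285:350,::-1],None,fx=9,fy=9,interpolation=cv2.INTER_CUBIC))
E
```

```text
time_s: 19.52
tcp_pos: [0.6056, -0.0056, 0.162]
eef_rot: [-180.0, -0.0, 164.4]
contact_force: [-0.2, -0.3, -1.5]
gripper_width: 0.0156
t 19.52 bender xy mm [-1.73  0.35] z 161.99 F(x,y,z) [-0.1 -0.3 -1.5] rot [-1.7999e+02 -1.0000e-02  1.6441e+02] w 0.0156
```

View pics/w13z.png

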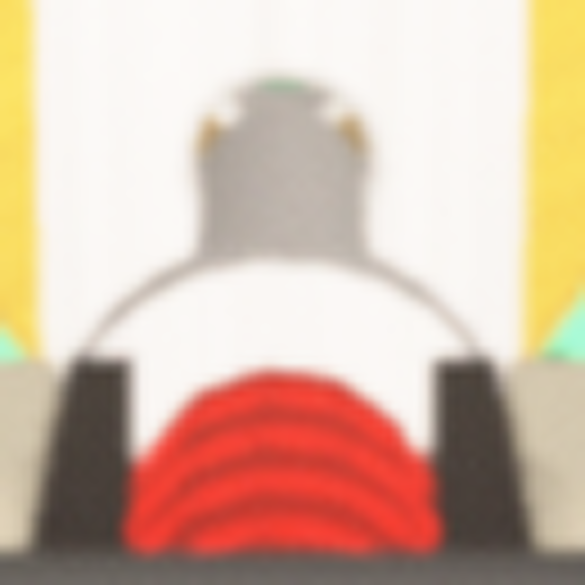

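```bash
python3 -m inch '0 0 .001 0 0 0 0;0 0 .001 0 0 0 0;0 0 0 0 0 0 0'; python3 -c "
from h import *;bs()"
python3 -m inch '0 0 .001 0 0 0 0;0 0 .001 0 0 0 0;0 0 0 0 0 0 0'; python3 -c "
from h import *;bs()"
```

```text
time_s: 19.82
tcp_pos: [0.6056, -0.0056, 0.1599]
eef_rot: [-180.0, -0.0, 164.4]
contact_force: [-1.2, 0.0, -1.9]
gripper_width: 0.0153
t 19.82 bender xy mm [-1.8   0.34] z 159.93 F(x,y,z) [-1.1 -0.3 -1.9] rot [-1.800e+02 -2.000e-02  1.644e+02] w 0.0153
time_s: 20.07
tcp_pos: [0.6055, -0.0056, 0.1579]
eef_rot: [-180.0, -0.0, 164.4]
contact_force: [0.7, 0.7, -1.4]
gripper_width: 0.0156
t 20.07 bender xy mm [-1.81  0.32] z 157.9 F(x,y,z) [ 0.5  0.9 -1.4] rot [-1.7999e+02 -2.0000e-02  1.6440e+02] w 0.0156
```

```bash
python3 -m inch '0 0 .001 0 0 0 0;0 0 .001 0 0 0 0;0 0 0 0 0 0 0'; python3 -c "
from h import *;bs()"
python3 -m inch '0 0 .001 0 0 0 0;0 0 .001 0 0 0 0;0 0 0 0 0 0 0'; python3 -c "
from h import *;bs()"
```

```text
time_s: 20.32
tcp_pos: [0.6055, -0.0056, 0.1559]
eef_rot: [-180.0, -0.0, 164.4]
contact_force: [0.1, 0.2, -2.0]
gripper_width: 0.0154
t 20.32 bender xy mm [-1.82  0.33] z 155.9 F(x,y,z) [ 0.1  0.2 -2. ] rot [-1.7999e+02 -2.0000e-02  1.6440e+02] w 0.0154
time_s: 20.57
tcp_pos: [0.6056, -0.0056, 0.1539]
eef_rot: [-180.0, -0.0, 164.4]
contact_force: [-0.3, 0.2, -1.7]
gripper_width: 0.0153
t 20.57 bender xy mm [-1.8   0.33] z 153.91 F(x,y,z) [-0.3  0.1 -1.7] rot [-1.7999e+02 -2.0000e-02  1.6440e+02] w 0.0153
```

```bash
python3 -m inch '0 0 .001 0 0 0 0;0 0 .001 0 0 0 0;0 0 .001 0 0 0 0;0 0 .001 0 0 0 0;0 0 .001 0 0 0 0;0 0 0 0 0 0 0'; python3 -c "
from h import *;bs()"
python3 -m inch '0 0 .001 0 0 0 0;0 0 .001 0 0 0 0;0 0 0 0 0 0 0'; python3 -c "
from h import *;bs()"
```

```text
time_s: 21.07
tcp_pos: [0.6055, -0.0056, 0.1489]
eef_rot: [-180.0, -0.0, 164.4]
contact_force: [0.9, 0.2, -1.7]
gripper_width: 0.0155
t 21.07 bender xy mm [-1.81  0.33] z 148.87 F(x,y,z) [ 0.8  0.4 -1.7] rot [-1.7999e+02 -2.0000e-02  1.6440e+02] w 0.0155
time_s: 21.32
tcp_pos: [0.6056, -0.0056, 0.1469]
eef_rot: [-180.0, -0.0, 164.4]
contact_force: [0.0, -0.3, -1.9]
gripper_width: 0.0152
t 21.32 bender xy mm [-1.79  0.33] z 146.92 F(x,y,z) [ 0.1 -0.3 -1.9] rot [-1.800e+02 -2.000e-02  1.644e+02] w 0.0152
```

```bash
python3 -m inch '0 0 .001 0 0 0 0;0 0 .001 0 0 0 0;0 0 0 0 0 0 0'; python3 -c "
from h import *;bs()"
python3 -m inch '0 0 .001 0 0 0 0;0 0 .001 0 0 0 0;0 0 0 0 0 0 0'; python3 -c "
from h import *;bs()"
python3 -m inch '0 0 .001 0 0 0 0;0 0 .001 0 0 0 0;0 0 0 0 0 0 0'; python3 -c "
from h import *;bs()"
```

```text
time_s: 21.57
tcp_pos: [0.6056, -0.0056, 0.1449]
eef_rot: [-180.0, -0.0, 164.4]
contact_force: [-0.2, 0.2, -1.4]
gripper_width: 0.0154
t 21.57 bender xy mm [-1.8   0.33] z 144.92 F(x,y,z) [-0.2  0.2 -1.4] rot [-1.7999e+02 -2.0000e-02  1.6440e+02] w 0.0154
time_s: 21.82
tcp_pos: [0.6056, -0.0056, 0.1429]
eef_rot: [-180.0, -0.0, 164.4]
contact_force: [-0.1, -0.7, -1.4]
gripper_width: 0.0154
t 21.82 bender xy mm [-1.78  0.35] z 142.93 F(x,y,z) [ 0.1 -0.7 -1.4] rot [-1.7999e+02 -1.0000e-02  1.6440e+02] w 0.0154
time_s: 22.07
tcp_pos: [0.6056, -0.0056, 0.1409]
eef_rot: [-180.0, -0.0, 164.4]
contact_force: [0.1, 1.0, -0.6]
gripper_width: 0.0153
t 22.07 bender xy mm [-1.79  0.35] z 140.91 F(x,y,z) [-0.2  1.  -0.6] rot [-1.7999e+02 -2.0000e-02  1.6440e+02] w 0.0153
```

```bash
python3 -m inch '0 0 .0015 0 0 0 0;0 0 .0015 0 0 0 0;0 0 .0015 0 0 0 0;0 0 .0015 0 0 0 0;0 0 0 0 0 0 0'; python3 -c "
from h import *;bs()"
python3 -m inch '0 0 .0015 0 0 0 0;0 0 .0015 0 0 0 0;0 0 .0015 0 0 0 0;0 0 .0015 0 0 0 0;0 0 .0015 0 0 0 0;0 0 0 0 0 0 0'; python3 -c "
from h import *;bs()"
```

```text
time_s: 22.48
tcp_pos: [0.6054, -0.0056, 0.1347]
eef_rot: [-180.0, -0.0, 164.4]
contact_force: [0.5, 0.3, -1.9]
gripper_width: 0.0154
t 22.48 bender xy mm [-1.91  0.3 ] z 134.73 F(x,y,z) [ 0.4  0.4 -1.9] rot [-1.7999e+02 -3.0000e-02  1.6440e+02] w 0.0154
time_s: 22.98
tcp_pos: [0.6055, -0.0056, 0.1272]
eef_rot: [-180.0, -0.0, 164.4]
contact_force: [0.1, -0.1, -1.0]
gripper_width: 0.0153
t 22.98 bender xy mm [-1.88  0.28] z 127.22 F(x,y,z) [ 0.2 -0.  -1. ] rot [-1.7999e+02 -3.0000e-02  1.6440e+02] w 0.0153
```

Now the lower ear: contact is possible from about z = 123.

```bash
python3 -m inch '0 0 .001 0 0 0 0;0 0 .001 0 0 0 0;0 0 .001 0 0 0 0;0 0 0 0 0 0 0'; python3 -c "
from h import *;bs()"
python3 -m inch '0 0 .001 0 0 0 0;0 0 .001 0 0 0 0;0 0 0 0 0 0 0'; python3 -c "
from h import *;bs()"
python3 -m inch '0 0 .001 0 0 0 0;0 0 .001 0 0 0 0;0 0 0 0 0 0 0'; python3 -c "
from h import *;bs()"
```

```text
time_s: 23.32
tcp_pos: [0.6056, -0.0056, 0.1244]
eef_rot: [-180.0, -0.0, 164.4]
contact_force: [-0.8, 0.0, -1.1]
gripper_width: 0.0153
t 23.32 bender xy mm [-1.79  0.31] z 124.42 F(x,y,z) [-0.8 -0.2 -1.1] rot [-1.7999e+02 -2.0000e-02  1.6440e+02] w 0.0153
time_s: 23.57
tcp_pos: [0.6055, -0.0056, 0.1224]
eef_rot: [-180.0, -0.0, 164.4]
contact_force: [-0.3, -0.1, -1.2]
gripper_width: 0.0155
t 23.57 bender xy mm [-1.81  0.33] z 122.43 F(x,y,z) [-0.3 -0.2 -1.2] rot [-1.800e+02 -2.000e-02  1.644e+02] w 0.0155
time_s: 23.82
tcp_pos: [0.6056, -0.0056, 0.1204]
eef_rot: [-180.0, -0.0, 164.4]
contact_force: [1.1, 0.4, -2.4]
gripper_width: 0.0153
t 23.82 bender xy mm [-1.79  0.32] z 120.43 F(x,y,z) [ 1.   0.7 -2.4] rot [-1.7999e+02 -2.0000e-02  1.6440e+02] w 0.0153
```

```bash
python3 -m inch '0 0 .001 0 0 0 0;0 0 .001 0 0 0 0;0 0 0 0 0 0 0'; python3 -c "
from h import *;bs()"
python3 -m inch '0 0 .001 0 0 0 0;0 0 .001 0 0 0 0;0 0 0 0 0 0 0'; python3 -c "
from h import *;bs()"
python3 -m inch '0 0 .001 0 0 0 0;0 0 .001 0 0 0 0;0 0 0 0 0 0 0'; python3 -c "
from h import *;bs()"
```

```text
time_s: 24.07
tcp_pos: [0.6055, -0.0058, 0.1185]
eef_rot: [-180.0, -0.0, 164.4]
contact_force: [-0.0, -0.8, -1.3]
gripper_width: 0.0151
t 24.07 bender xy mm [-1.78  0.1 ] z 118.5 F(x,y,z) [ 0.2 -0.8 -1.3] rot [-1.7997e+02 -2.0000e-02  1.6441e+02] w 0.0151
time_s: 24.32
tcp_pos: [0.6054, -0.0059, 0.1164]
eef_rot: [-180.0, -0.0, 164.4]
contact_force: [0.5, -2.2, -1.7]
gripper_width: 0.0153
t 24.32 bender xy mm [-1.86  0.01] z 116.39 F(x,y,z) [ 1.  -1.9 -1.7] rot [-1.7997e+02 -3.0000e-02  1.6440e+02] w 0.0153
time_s: 24.57
tcp_pos: [0.6055, -0.0058, 0.1145]
eef_rot: [-180.0, -0.0, 164.4]
contact_force: [-0.3, -4.0, -2.1]
gripper_width: 0.0152
t 24.57 bender xy mm [-1.83  0.11] z 114.46 F(x,y,z) [ 0.8 -3.9 -2.1] rot [-1.7998e+02 -2.0000e-02  1.6440e+02] w 0.0152
```

```bash
python3 -m inch '0 -.0002 .001 0 0 0 0;0 -.0001 .001 0 0 0 0;0 0 0 0 0 0 0'; python3 -c "
from h import *;bs()"
python3 -m inch '0 0 .001 0 0 0 0;0 0 .001 0 0 0 0;0 0 0 0 0 0 0'; python3 -c "
from h import *;bs()"
python3 -m inch '0 0 .001 0 0 0 0;0 0 .001 0 0 0 0;0 0 0 0 0 0 0'; python3 -c "
from h import *;bs()"
```

```text
time_s: 24.82
tcp_pos: [0.6055, -0.0059, 0.1123]
eef_rot: [180.0, -0.0, 164.4]
contact_force: [0.2, -4.4, -1.6]
gripper_width: 0.015
t 24.82 bender xy mm [-1.82  0.05] z 112.3 F(x,y,z) [ 1.4 -4.2 -1.6] rot [ 1.800e+02 -2.000e-02  1.644e+02] w 0.015
time_s: 25.07
tcp_pos: [0.6054, -0.0059, 0.1103]
eef_rot: [-180.0, -0.0, 164.4]
contact_force: [0.5, -2.9, -3.0]
gripper_width: 0.0153
t 25.07 bender xy mm [-1.86  0.03] z 110.27 F(x,y,z) [ 1.3 -2.7 -3. ] rot [-1.7999e+02 -2.0000e-02  1.6440e+02] w 0.0153
time_s: 25.32
tcp_pos: [0.6055, -0.0059, 0.1084]
eef_rot: [-180.0, -0.0, 164.4]
contact_force: [0.4, -3.1, -1.9]
gripper_width: 0.015
t 25.32 bender xy mm [-1.77  0.07] z 108.43 F(x,y,z) [ 1.2 -2.9 -1.9] rot [-1.800e+02 -1.000e-02  1.644e+02] w 0.015
```

```bash
python3 -m inch '0 -.0001 .001 0 0 0 0;0 0 .001 0 0 0 0;0 0 0 0 0 0 0'; python3 -c "
from h import *;bs()"
python3 -m inch '0 0 .001 0 0 0 0;0 0 .001 0 0 0 0;0 0 0 0 0 0 0'; python3 -c "
from h import *;bs()"
python3 -m inch '0 0 .001 0 0 0 0;0 0 0 0 0 0 0'; python3 -c "
from h import *;bs()"
```

```text
time_s: 25.57
tcp_pos: [0.6055, -0.0059, 0.1064]
eef_rot: [180.0, -0.0, 164.4]
contact_force: [-0.5, -3.1, -1.8]
gripper_width: 0.0152
t 25.57 bender xy mm [-1.76  0.  ] z 106.39 F(x,y,z) [ 0.4 -3.2 -1.8] rot [ 1.800e+02 -1.000e-02  1.644e+02] w 0.0152
time_s: 25.82
tcp_pos: [0.6055, -0.0059, 0.1044]
eef_rot: [180.0, -0.0, 164.4]
contact_force: [-0.8, -2.9, -2.7]
gripper_width: 0.0154
t 25.82 bender xy mm [-1.78 -0.  ] z 104.38 F(x,y,z) [ 0.1 -3.  -2.7] rot [ 1.800e+02 -1.000e-02  1.644e+02] w 0.0154
time_s: 25.98
tcp_pos: [0.6055, -0.006, 0.1035]
eef_rot: [-180.0, -0.0, 164.4]
contact_force: [0.1, -3.0, -1.9]
gripper_width: 0.0151
t 25.98 bender xy mm [-1.74 -0.02] z 103.46 F(x,y,z) [ 0.9 -2.8 -1.9] rot [-1.800e+02 -1.000e-02  1.644e+02] w 0.0151
```

```bash
python3 -m inch '0 0 .0007 0 0 0 0;0 0 0 0 0 0 0'; python3 -c "
from h import *;bs()"
python3 -m inch '0 0 .0006 0 0 0 0;0 0 0 0 0 0 0'; python3 -c "
from h import *;bs()"
python3 -m inch '0 0 .0006 0 0 0 0;0 0 0 0 0 0 0'
python3 - <<'E'
from h import *
bs()
im=r.capture("side"); cv2.imwrite("pics/s5.png",cv2.resize(im[120:260,220:400,::-1],None,fx=4,fy=4,interpolation=cv2.INTER_CUBIC))
im=r.capture("wrist"); cv2.imwrite("pics/w14.png",cv2.resize(im[160:320,220:410,::-1],None,fx=4,fy=3.7,interpolation=cv2.INTER_CUBIC))
E
```

```text
time_s: 26.15
tcp_pos: [0.6055, -0.006, 0.1028]
eef_rot: [-180.0, -0.0, 164.4]
contact_force: [-1.2, -2.7, -1.1]
gripper_width: 0.015
t 26.15 bender xy mm [-1.74 -0.03] z 102.8 F(x,y,z) [-0.4 -2.9 -1.1] rot [-1.800e+02 -1.000e-02  1.644e+02] w 0.015
time_s: 26.32
tcp_pos: [0.6055, -0.0059, 0.1023]
eef_rot: [180.0, -0.0, 164.4]
contact_force: [0.4, -3.1, -1.5]
gripper_width: 0.0153
t 26.32 bender xy mm [-1.71 -0.  ] z 102.27 F(x,y,z) [ 1.2 -2.9 -1.5] rot [180.   -0.  164.4] w 0.0153
time_s: 26.48
tcp_pos: [0.6056, -0.006, 0.1022]
eef_rot: [-180.0, 0.0, 164.4]
contact_force: [-0.7, -2.7, 3.6]
gripper_width: 0.0153
t 26.48 bender xy mm [-1.62 -0.04] z 102.19 F(x,y,z) [ 0.  -2.8  3.6] rot [-1.8000e+02  2.0000e-02  1.6441e+02] w 0.0153
```

View pics/s5.png

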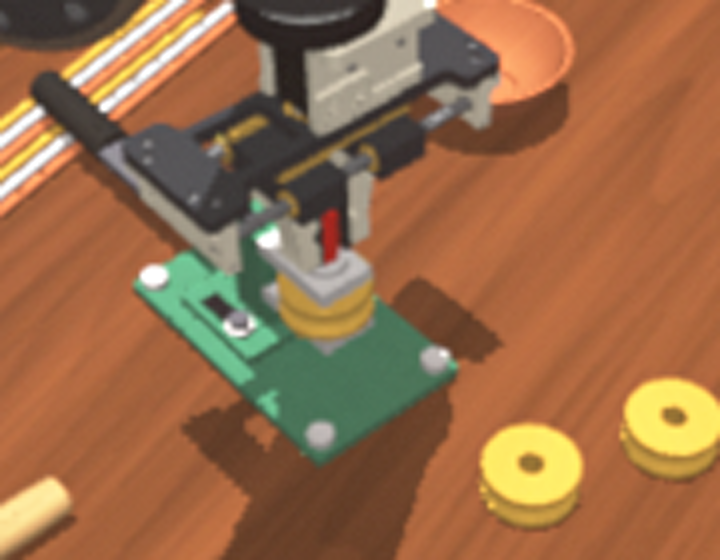

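View pics/w14.png

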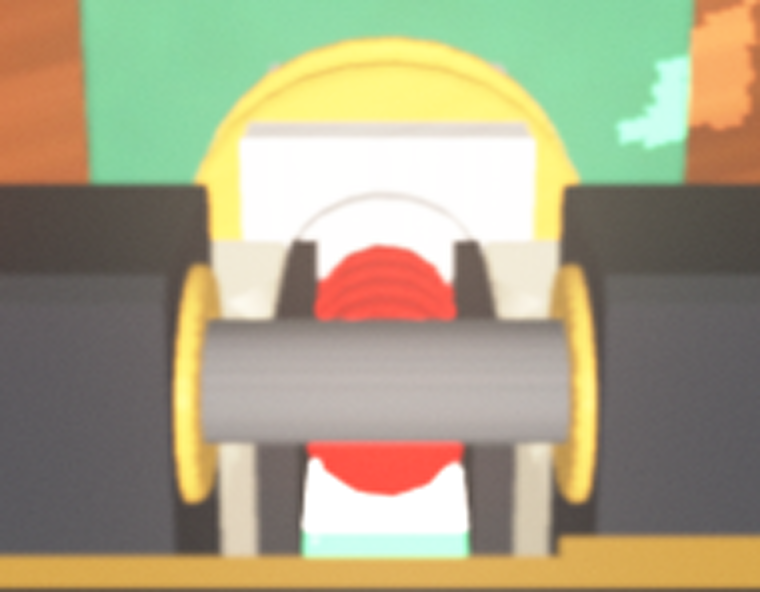

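Contact came at z = 102.2 mm, exactly where the collar should meet the ear. I'll press a little more to confirm, ease off, then release.

```bash
python3 -m inch '0 0 .0006 0 0 0 0;0 0 0 0 0 0 0'; python3 -c "
from h import *;bs()"
python3 -m inch '0 0 -.0006 0 0 0 0;0 0 0 0 0 0 .3;0 0 0 0 0 0 .5;0 0 0 0 0 0 .6;0 0 0 0 0 0 .6;0 0 0 0 0 0 .6;0 0 0 0 0 0 .6'; python3 -c "
from h import *;bs()"
```

```text
time_s: 26.75
tcp_pos: [0.6057, -0.006, 0.1021]
eef_rot: [180.0, 0.0, 164.4]
contact_force: [-4.7, -3.0, 8.8]
gripper_width: 0.015
t 26.75 bender xy mm [-1.55 -0.04] z 102.11 F(x,y,z) [-3.7 -4.2  8.8] rot [1.8000e+02 4.0000e-02 1.6442e+02] w 0.015
time_s: 27.33
tcp_pos: [0.6056, -0.0058, 0.1016]
eef_rot: [180.0, -0.0, 164.4]
contact_force: [0.1, -0.2, -0.5]
gripper_width: 0.0489
t 27.33 bender xy mm [-1.67  0.14] z 101.6 F(x,y,z) [ 0.1 -0.1 -0.5] rot [ 1.8000e+02 -1.0000e-02  1.6441e+02] w 0.0489
```

Pressing confirmed a hard stop. Next I'll lift away and step behind the head to look.

```bash
python3 -m inch '0 0 -.01 0 0 0 .6;0 0 -.03 0 0 0 .6;0 0 -.04 0 0 0 .6;0 0 -.03 0 0 0 .6;-.04 0 0 0 0 0 .6;-.03 0 0 0 0 0 .6;0 0 0 0 0 0 .6;0 0 0 0 0 0 .6'
python3 - <<'E'
from h import *
bs()
p=r.camera_params("wrist")
B=np.array([.6072,-.0064]);print(proj("wrist",[*B,.136],p),proj("wrist",[*B,.096],p),proj("wrist",[*B,.151],p))
im=r.capture("wrist"); cv2.imwrite("pics/w15.png",im[:,:,::-1])
im=r.capture("side"); cv2.imwrite("pics/s6.png",cv2.resize(im[120:260,220:400,::-1],None,fx=4,fy=4,interpolation=cv2.INTER_CUBIC))
for z in(.136,.091+.025,.096):print("side",z,(proj("side",[*B,z])-[220,120])*4)
E
```

```text
time_s: 28.0
tcp_pos: [0.6738, -0.0253, 0.2115]
eef_rot: [-180.0, -0.0, 164.3]
contact_force: [-0.5, -0.6, -0.7]
gripper_width: 0.0525
t 28.0 bender xy mm [69.19 -0.31] z 211.5 F(x,y,z) [-0.3 -0.7 -0.7] rot [-1.7999e+02 -3.0000e-02  1.6434e+02] w 0.0525
[316.74596605  93.11838356] [316.67808864  94.34185286] [316.77787762  92.54318744]
side 0.136 [318.68795175 201.27818279]
side 0.11599999999999999 [320.32817203 227.61615662]
side 0.096 [321.91489968 253.09516804]
```

View pics/s6.png

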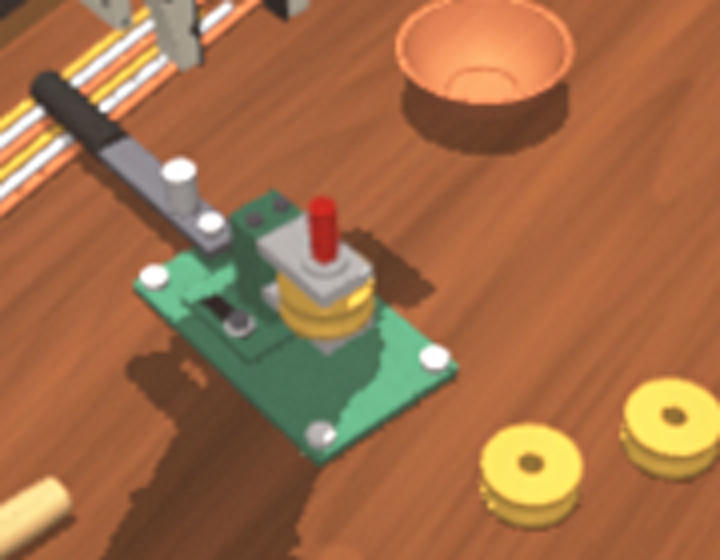

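View pics/w15.png

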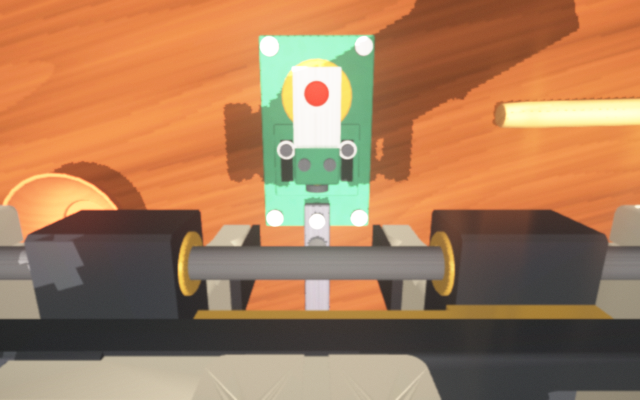

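The pin stands upright with its collar flat on the ear. Its grip top is at (316,93), as predicted for the seated height, and the wheel is in the slot with nothing else disturbed. I'm handing in the job.

```bash
python3 -m inch '0 0 0 0 0 0 .6;0 0 0 0 0 0 .6;0 0 0 0 0 0 .6;0 0 0 0 0 0 .6'; python3 -c "
from plant import r
print(r.close_job())"
```

```text
time_s: 28.43
tcp_pos: [0.6727, -0.0245, 0.2122]
eef_rot: [180.0, 0.0, 164.4]
contact_force: [0.2, 0.9, 0.0]
gripper_width: 0.0526
the job is handed in; nothing more can be done
None
```

The wheel and pin are fitted in the bender, and I handed the job in at 28.4 s; it gave no verdict.

- **Wheel:** I took the brass wheel farthest to the robot's right and slid it into the slot until I felt the stop screw (about 5.6 N). I then backed it off a little over 1 mm, set it on the lower ear and let go. Looking straight down afterwards, I could see through all three bores. The wheel's outline looked about 1 mm forward of the ear's bore.
- **Pin:** I lowered the red-handled pin through the upper ear, the wheel and the lower ear with almost no vertical force. The collar stopped at the expected height, and pressing a little more (8.8 N) did not move it further. I then let go and lifted clear.

**Last checks:** the side and wrist pictures show the pin upright, its collar flat on the ear and the wheel in the slot. The other tools in view were where they had been, and the gripper was touching nothing. The spring ball showed up only as about 3–4 N of sideways force. I never felt the steady rubbing expected over the last 15 mm, but the depth and the pictures both agree that the pin is home.

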